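Stow sharpening stones by length for the road

TASK

Stow the three grey sharpening stones from the sloping rack in the tray, each lying flat in the row of its own length, its end pushed under the sprung roller and fully home against the stop. The stones are brittle: push gently and feel for the stop, do not ram it. Leave the thin dressing stick and everything else on the bench where it is.

Things in the scene. Friction and masses are not known exactly. Their poses are not given: they have to be found in the camera images.
- rack: fixed wooden rack, 350 mm wide. Origin: middle of the slope's foot, at table level; z up, x horizontal, up the slope (towards the robot), y along the foot. The surface starts 30 mm up above the origin and rises 35 degrees from horizontal towards +x for 185 mm. Foot ledge 10 mm proud. Four bays 84 mm apart, y = -126, -42, 42, 126 mm (strips 4 mm wide, 4 mm proud between), hold the stones and a dressing stick in any order
- tray: fixed plywood tray, top 8 mm above the table, that carries the three aluminium rows side by side, 80 mm apart, in any order. Origin: at table level on the line of the rows' stops, under the middle row; x points away from the robot along the rows towards their stops, y left, z up. A pocket at y = -197 to -131 mm holds a screwdriver
- stone_short: the short sharpening stone: plain grey bar 100 x 32 x 24 mm, about 169 g (times 0.7 to 1.4), edges rounded 3 mm; the three differ only in length. Starts in a bay of the rack, long axis up the slope, lower end on the ledge. Origin: underside, middle of the lower end; x along its length (up the slope), y across its width, z out of its upper face
- stone_short_mid (a point): centre of the short stone (50 mm along its x from the origin, 12 mm above its underside)
- row_short: the short row: fixed aluminium channel, as long as the short stone (100 mm). Origin: under the middle of the stop's face, on the tray's top; x along the row to the stop, z up. Floor 6 mm above the origin, from x = -100 mm (open near end) to the stop at x = 0. Rails 6 mm thick, 5 mm above the floor, leave 40 mm between them. Gate over x = -40 to 0: cheeks in line with the rails, cover top 59 mm above the origin
- gate_short (a point): middle of the rubber roller lying across in the gate of the short row, 20 mm before the stop, as at rest: 20 mm thick, turns freely, lowest point 21.5 mm above the row's floor (a flat-lying stone is 24 mm high). It yields upward on a spring of 4 to 6 N; pushing a stone past it takes about 5 to 12 N (more if it is also pressed on the floor), then comes the stop
- stop_short: the rigid stop closing the far end of the short row, fixed: 8 mm thick, 40 mm wide, 47 mm high; origin at the foot of its face, on the row's floor; x points away from the stone
- stone_medium: the medium sharpening stone: plain grey bar 130 x 32 x 24 mm, about 220 g (times 0.7 to 1.4), edges rounded 3 mm; the three differ only in length. Starts in a bay of the rack, long axis up the slope, lower end on the ledge. Origin: underside, middle of the lower end; x along its length (up the slope), y across its width, z out of its upper face
- stone_medium_mid (a point): centre of the medium stone (65 mm along its x from the origin, 12 mm above its underside)
- row_medium: the medium row: fixed aluminium channel, as long as the medium stone (130 mm). Origin: under the middle of the stop's face, on the tray's top; x along the row to the stop, z up. Floor 6 mm above the origin, from x = -130 mm (open near end) to the stop at x = 0. Rails 6 mm thick, 5 mm above the floor, leave 40 mm between them. Gate over x = -40 to 0: cheeks in line with the rails, cover top 59 mm above the origin
- gate_medium (a point): middle of the rubber roller lying across in the gate of the medium row, 20 mm before the stop, as at rest: 20 mm thick, turns freely, lowest point 21.5 mm above the row's floor (a flat-lying stone is 24 mm high). It yields upward on a spring of 4 to 6 N; pushing a stone past it takes about 5 to 12 N (more if it is also pressed on the floor), then comes the stop
- stop_medium: the rigid stop closing the far end of the medium row, fixed: 8 mm thick, 40 mm wide, 47 mm high; origin at the foot of its face, on the row's floor; x points away from the stone
- stone_long: the long sharpening stone: plain grey bar 160 x 32 x 24 mm, about 270 g (times 0.7 to 1.4), edges rounded 3 mm; the three differ only in length. Starts in a bay of the rack, long axis up the slope, lower end on the ledge. Origin: underside, middle of the lower end; x along its length (up the slope), y across its width, z out of its upper face
- stone_long_mid (a point): centre of the long stone (80 mm along its x from the origin, 12 mm above its underside)
- row_long: the long row: fixed aluminium channel, as long as the long stone (160 mm). Origin: under the middle of the stop's face, on the tray's top; x along the row to the stop, z up. Floor 6 mm above the origin, from x = -160 mm (open near end) to the stop at x = 0. Rails 6 mm thick, 5 mm above the floor, leave 40 mm between them. Gate over x = -40 to 0: cheeks in line with the rails, cover top 59 mm above the origin
- gate_long (a point): middle of the rubber roller lying across in the gate of the long row, 20 mm before the stop, as at rest: 20 mm thick, turns freely, lowest point 21.5 mm above the row's floor (a flat-lying stone is 24 mm high). It yields upward on a spring of 4 to 6 N; pushing a stone past it takes about 5 to 12 N (more if it is also pressed on the floor), then comes the stop
- stop_long: the rigid stop closing the far end of the long row, fixed: 8 mm thick, 40 mm wide, 47 mm high; origin at the foot of its face, on the row's floor; x points away from the stone
- dressing_stick: thin pale-grey dressing stick, 120 x 14 x 14 mm, lying in one bay of the rack like the stones. Origin: lower end, underside; x up the slope. Leave it alone.
- screwdriver: screwdriver 150 mm long in the tray's pocket, origin under its middle. Leave it alone.
- oil_bottle: white bottle, 56 mm wide, 150 mm tall, upright; origin at its foot. Leave it alone.
- mug: white mug, 76 mm wide, 85 mm tall, beyond the foot of the rack; origin at its foot. Leave it alone.
- jar: amber jar, 66 mm wide, 80 mm tall, beyond the tray; origin at its foot. Leave it alone.
- wrench: steel wrench 170 mm long, beyond the gap between rack and tray; origin under its middle. Leave it alone.
- offcut: wooden offcut 90 x 50 x 30 mm, beyond the tray, origin under its middle. Leave it alone.
Things that resemble listed ones, but are neither listed nor needed, are in the scene too. What is shaped like the stone_short but black or pink is not meant.

How it is judged:
By the outcome, as a careful person would: the job done as asked, in the order asked, and still so for the second after the job is handed in, with the robot touching nothing.
It also fails if it takes over 72 s, if anything falls off the work surface, if the arm or the gripper's body presses on something with over 40 N, if the wrist force passes 120 N, or if a joint passes its speed limit or range.

ROBOT

A 6-joint arm with a two-finger parallel gripper is mounted at the origin on the work surface. World frame = base frame: x ahead of the robot, y to its left, z up, the work surface at z = 0. Lengths are in m, angles in degrees, forces in N, time in s.
With the tool pointing down it reaches from about 0.25 to 0.775 m from the base axis. Payload 8.9 kg.
Tool frame: the origin (TCP) lies midway between the tips of the shut fingers; the grasp point (between the pads) lies 19 mm behind it; x points along the fingers, y is the direction in which the jaws open and shut, and the axes are right-handed (so a half turn about x gives the same grasp; the last joint's range is limited). The gripper opens to 85 mm and grips with 20 to 120 N. Pads are 22 mm wide; open, the fingers measure 114 mm over their backs; the gripper's body (76 mm by 85 mm) begins 54 mm behind the grasp point. The pads swing forward as they close: fully open they stand 13 mm farther back than shut.
Start: joints at [60.43, 16.656, -8.789, 64.555, 0, 82.019], TCP at [0.193, 0.488, 0.231] pointing down, gripper open.
Joint ranges: [-144.48, 144.48], [-52.06, 99.96], [-74.48, 78.29], [-112.23, 115.85], [-86.99, 84.42], [-180, 180]. Speed limits (degrees/s): [127.2, 127.2, 159.86, 180, 180, 180].

INTERFACE

Orientations are given as [roll, pitch, yaw] about the fixed x, y, z axes, in that order (R = Rz(yaw) Ry(pitch) Rx(roll)).
In Python, from bench import manip gives the robot as it stands. The module is installed in compiled form; this text tells all that it offers.
- The arm moves only by the tool arm_command, never from a script. Its argument "series" is a list of rows, each an object with "turn": the turn, a rotation vector about the tool's x, y, z in rad, a list of three; "dp": the shift along the tool's x, y, z in cm, a list of three; "jaw": the finger opening in cm, from 0 to 8.54. In form: [{"turn": [wx, wy, wz], "dp": [x, y, z], "jaw": jaw}, ...]. A call has 1 to 5 rows; each row shifts and turns the pose as measured when the row begins, along the tool's axes as they then stand; what a row does not reach is not made up. A row lasts 1/10 s, in which the tool goes at most 50 mm and 8.59 degrees, less where a joint would pass 70% of its speed; a pose out of reach is approached as far as the arm can. A call is refused whole if a number of a shift passes 5 or a number of a turn 0.15, either way. A call with a gripper value outside its range is refused whole. The fingers move at their own pace and stop on an object; "force" is the grip in N (left out, the last holds). Time passes only in rows, so rows that do not move let the fingers close. It gives the time, the measured TCP pose, the force and the opening at its end, in the units of the state.
- manip.read_state(): the state, without advancing time (a new reading comes with each control period).
- manip.camera(name): name is "scene" or "top"; returns the picture (480x640x3 uint8, blue, green, red); there is no depth.
- manip.camera_info(name): a dict with "K" (3x3 intrinsics, pixels), "k1" (the pictures are not rectified: a ray, as slopes to the right and down, at radius r is drawn at 1 + k1 r^2 times it, then the intrinsics apply), "T" (4x4, takes a point from camera to world coordinates). Camera axes: x right, y up, looking along -z (the intrinsics and any distortion apply to the point x, -y, -z); pixel columns grow to the right and rows downward; lengths in m; the calibration is good to about 2 mm. A picture is of the moment at which its call begins. camera_info takes no time and is no camera call.
- manip.job_done(): hands the job in, once; it reports no verdict.
The state is a dict: "time_s": time; "joint_positions": joint angles; "dq": joint speeds; "joint_efforts": joint torques, N m; "eef_pos": TCP position; "tool_rot": TCP orientation; "ft_force": force on the tool from outside, world axes, zero at the start; "torque": the same for the moment, N m; "opening": finger opening in m.
Only numpy, scipy, OpenCV 4.12 (cv2) and the standard library are available. Lean on these libraries where they do the work, as an engineer would, in place of code of your own. Each camera call takes 0.05 s, during which the arm holds its last target. There are 200 camera calls.

## Working session

There is one attempt and no reset: what is moved stays moved. The work goes in short steps, Python scripts to look and compute and a tool call to move; the robot and the scene stay as the last step left them, time stands still between calls to the robot, and variables do not carry over. Pictures are saved under pics/ and viewed, about 8 in all and at most 12, crops included, and the job is handed in when it is done.

Besides the shell and the picture viewer there is one more tool, called after "Request:" as name(argument=value, ...) on one line, values as JSON. arm_command: Moves the arm, as the interface text tells. Its arguments: {"type":"object","properties":{"series":{"type":"array","items":{"type":"object","properties":{"turn":{"type":"array","items":{"type":"number"}},"dp":{"type":"array","items":{"type":"number"}},"jaw":{"type":"number"}}}},"force":{"type":"number"}},"required":["series"]}

```bash
mkdir -p pics; cat > h.py <<'E'
import numpy as np, cv2
from bench import manip
from scipy.spatial.transform import Rotation as R
def px2ray(c,u,v):
    i=manip.camera_info(c);K=np.array(i["K"]);T=np.array(i["T"]);k=i["k1"]
    a=np.array([(u-K[0,2])/K[0,0],(v-K[1,2])/K[1,1]]);s=a.copy()
    for _ in range(20): s=a/(1+k*(s@s))
    return T[:3,3],T[:3,:3]@np.array([s[0],-s[1],-1])
def onz(c,u,v,z):
    o,d=px2ray(c,u,v);return o+d*(z-o[2])/d[2]
def proj(c,P):
    i=manip.camera_info(c);K=np.array(i["K"]);T=np.array(i["T"]);k=i["k1"]
    p=(np.atleast_2d(P)-T[:3,3])@T[:3,:3];s=np.c_[p[:,0]/-p[:,2],-p[:,1]/-p[:,2]]
    s=s*(1+k*(s**2).sum(1,keepdims=True));return s@K[:2,:2].T+K[:2,2]
def st():
    s=manip.read_state();print({k:np.round(s[k],4).tolist() for k in("time_s","joint_positions","eef_pos","tool_rot","ft_force","opening")});return s
E
python3 - <<'E'
from h import *
for c in("scene","top"):
    cv2.imwrite(f"pics/{c}0.png",manip.camera(c));i=manip.camera_info(c);print(c,np.round(i["T"],3).tolist(),np.round(i["K"],1).tolist(),i["k1"])
st()
E
```

```text
scene [[-0.689, -0.415, 0.595, 1.458], [0.725, -0.408, 0.554, 0.769], [0.013, 0.813, 0.582, 0.884], [0.0, 0.0, 0.0, 1.0]] [[532.1, 0.0, 316.6], [0.0, 532.1, 235.3], [0.0, 0.0, 1.0]] 0.054333942622500034
top [[-0.005, 0.995, -0.099, 0.529], [-1.0, -0.007, -0.027, -0.025], [-0.028, 0.098, 0.995, 1.16], [0.0, 0.0, 0.0, 1.0]] [[514.8, 0.0, 326.4], [0.0, 514.8, 238.7], [0.0, 0.0, 1.0]] -0.035872208271203465
{'time_s': 0.1, 'joint_positions': [60.4293, 16.6856, -8.8252, 64.5552, -0.0005, 82.0183], 'eef_pos': [0.193, 0.4878, 0.2308], 'tool_rot': [-97.5869, 89.934, -119.1759], 'ft_force': [0.183, 0.1123, 0.1215], 'opening': 0.0851}
```

View pics/scene0.png

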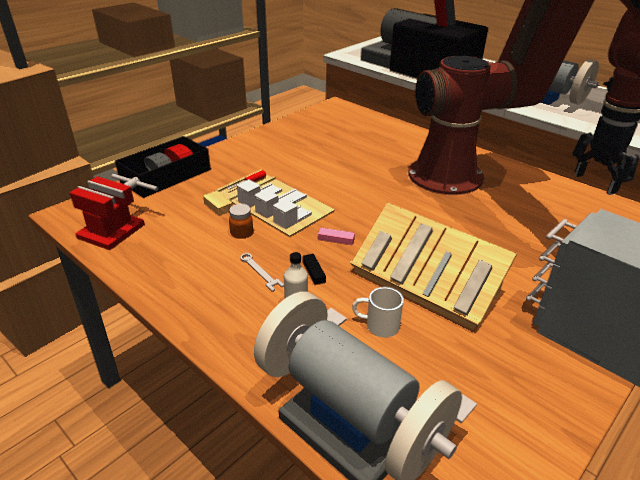

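View pics/top0.png

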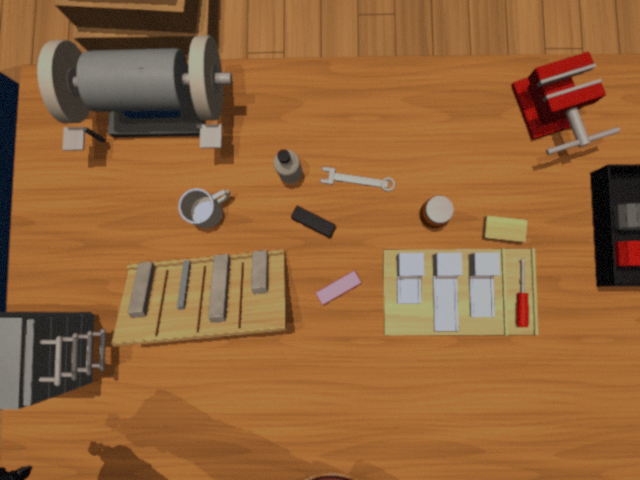

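Top view (robot at the bottom): the rack's bays hold, left to right, a stone at (140,290), the thin stick (184,284), a long stone (219,287) and a short stone (260,271). The tray's rows, left to right, look short (410), long (446) and medium (483). Things that could be mistaken for stone_short are the black bar (313,222), the pink bar (339,288), the offcut (505,230) and the dressing stick (184,284). The one to take is the grey bar in the rack at (260,271).

```bash
python3 - <<'E'
from h import *
im=cv2.imread("pics/top0.png")
def crop(u0,v0,w,h,k=3):
    c=cv2.resize(im[v0:v0+h,u0:u0+w],None,fx=k,fy=k,interpolation=cv2.INTER_CUBIC)
    for u in range((u0//20+1)*20,u0+w,20):
        cv2.line(c,((u-u0)*k,0),((u-u0)*k,8),(0,255,0),1);cv2.putText(c,str(u),((u-u0)*k-10,18),0,.33,(0,255,0),1)
    for v in range((v0//10+1)*10,v0+h,10):
        cv2.line(c,(0,(v-v0)*k),(6,(v-v0)*k),(0,255,0),1);cv2.putText(c,str(v),(8,(v-v0)*k+4),0,.33,(0,255,0),1)
    return c
cv2.imwrite("pics/c1.png",np.vstack([crop(105,243,190,105,3)[:300],crop(370,240,190,100,3)]))
E
```

```text
(no output)
```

View pics/c1.png

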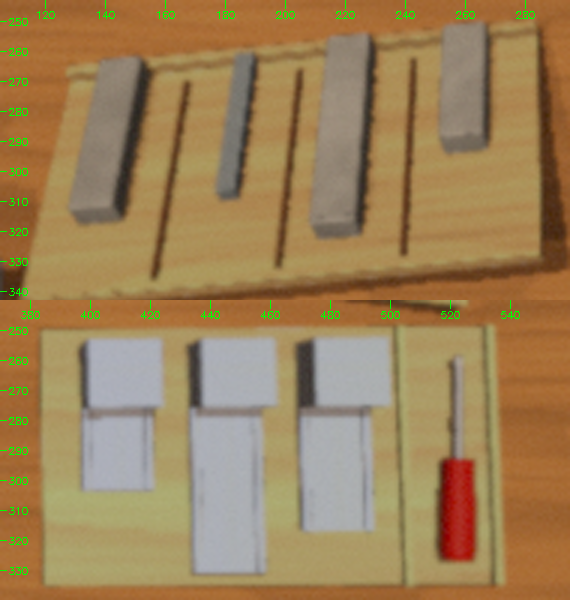

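```bash
cat > fit.py <<'E'
from h import *
from scipy.optimize import least_squares
c35,s35=np.cos(np.radians(35)),np.sin(np.radians(35))
def rackp(p,s,y,n):  # slope coords -> world; rack x = toward robot
    q=np.array([s*c35-n*s35,y,.03+s*s35+n*c35]); return np.array([p[0],p[1],0])+R.from_euler('z',p[2]).apply(q)
def trayp(p,x,y,z): return np.array([p[0],p[1],0])+R.from_euler('z',p[2]).apply([x,y,z])
if __name__=="__main__":
    A=lambda x,y:(105+x/3,243+y/3); B=lambda x,y:(370+x/3,240+(y-300)/3)
    tr=[]
    for y,L,pts in((.08,.1,[(83,489),(155,490),(82,407),(162,407)]),(0,.16,[(192,573),(265,573),(197,409),(276,408)]),(-.08,.13,[(301,530),(373,530),(312,407),(391,406)])):
        for (x,z,sg),q in zip([(-L,.019,1),(-L,.019,-1),(-.04,.067,1),(-.04,.067,-1)],pts): tr.append((x,y+sg*.026,z,*B(*q)))
    tr=np.array(tr)
    f=lambda p:(proj("top",[trayp(p,*r[:3]) for r in tr])-tr[:,3:]).ravel()
    t=least_squares(f,[.53,-.25,0]); print("tray",t.x[:2].round(4),np.degrees(t.x[2]).round(2)); print(t.fun.reshape(-1,2).round(1).tolist())
    cor=[(.185,.175,0,*A(540,258)),(.185,-.175,0,*A(25,297))]
    strip=[(-.084,(155,278)),(0,(278,267)),(.084,(403,254))]; lo=[(-.084,(187,82)),(0,(300,70)),(.084,(414,60))]
    stones=[("L",-.126,[(101,58),(143,58),(71,212),(115,214)]),("3",.042,[(328,36),(372,36),(312,222),(356,224)]),("4",.126,[(443,27),(485,27),(442,137),(485,137)])]
    def g(p):
        r=list((proj("top",[rackp(p,*q[:3]) for q in cor])-np.array([q[3:] for q in cor])).ravel())
        for (y,q),s in zip(strip+lo,[p[3]]*3+[p[4]]*3): r+=list((proj("top",rackp(p,s,y,.003))[0]-A(*q)))
        for n,y,q in stones:
            m=(np.array(q[0])+q[1])/2; r+=[.7*v for v in (proj("top",rackp(p,0.001,y,.024))[0]-A(*m))]
        return r
    k=least_squares(g,[.6,.2,np.pi,.17,.01]); print("rack",k.x[:2].round(4),np.degrees(k.x[2]).round(2),k.x[3:].round(3)); print(np.array(k.fun).reshape(-1,2).round(1).tolist())
    np.save("fit.npy",np.array([t.x,k.x[:3]]))
    # stones: pixel -> slope coords on plane n=.024
    for n,y,q in stones:
        out=[]
        for a in q:
            h=least_squares(lambda v:proj("top",rackp(k.x,v[0],v[1],.024))[0]-A(*a),[.05,y]).x; out.append((h*1000).round(1).tolist())
        print(n,out)
    for cam in("top","scene"):
        im=cv2.imread(f"pics/{cam}0.png")
        def L(a,b,col=(0,0,255)):
            P=proj(cam,np.array([a,b]))*8; cv2.line(im,tuple(int(v) for v in P[0]),tuple(int(v) for v in P[1]),col,1,cv2.LINE_AA,3)
        def loop(ps):
            for a,b in zip(ps,ps[1:]+ps[:1]): L(a,b)
        loop([rackp(k.x,s,y,0) for s,y in((0,-.175),(0,.175),(.185,.175),(.185,-.175))])
        for y,l in((-.126,.13),(.042,.16),(.126,.1)): loop([rackp(k.x,s,y+d,.024) for s,d in((0,-.016),(0,.016),(l,.016),(l,-.016))])
        for y,l in((.08,.1),(0,.16),(-.08,.13)):
            loop([trayp(t.x,x,y+d,.019) for x,d in((0,-.026),(0,.026),(-l,.026),(-l,-.026))])
            loop([trayp(t.x,x,y+d,.067) for x,d in((0,-.026),(0,.026),(-.04,.026),(-.04,-.026))])
        if cam=="top": v=np.vstack([cv2.resize(im[243:343,105:295],None,fx=3,fy=3),cv2.resize(im[240:340,370:560],None,fx=3,fy=3)])
        else: v=cv2.resize(im[160:340,195:525],None,fx=2.4,fy=2.4)
        cv2.imwrite(f"pics/fit_{cam}.png",v)
E
python3 fit.py
```

```text
tray [ 0.5974 -0.2543] 0.06
[[-0.7, 0.8], [-1.0, 0.3], [1.5, 0.2], [-0.5, -0.0], [0.1, 0.2], [-0.3, 0.1], [1.2, -0.8], [-0.5, -0.6], [0.1, 0.4], [-0.1, 0.3], [0.8, -0.4], [-0.8, -0.3]]
rack [0.5892 0.2721] 184.98 [0.177 0.013]
[[0.3, -0.7], [-1.9, 1.5], [-0.5, -0.3], [-0.0, -0.2], [0.1, 0.4], [0.3, -0.2], [0.3, 0.3], [0.2, 0.1], [0.7, -0.4], [0.5, -0.3], [0.7, -0.7]]
L [[0.6, -143.9], [4.3, -112.0], [133.4, -140.6], [138.1, -109.4]]
3 [[-0.1, 24.1], [3.8, 56.6], [158.4, 26.5], [163.0, 56.2]]
4 [[1.6, 108.4], [5.3, 139.1], [99.2, 111.0], [102.5, 140.7]]
```

View pics/fit_scene.png

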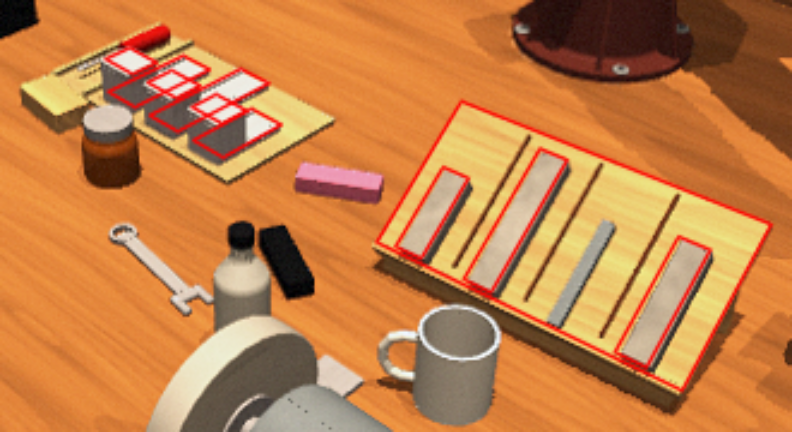

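View pics/fit_top.png

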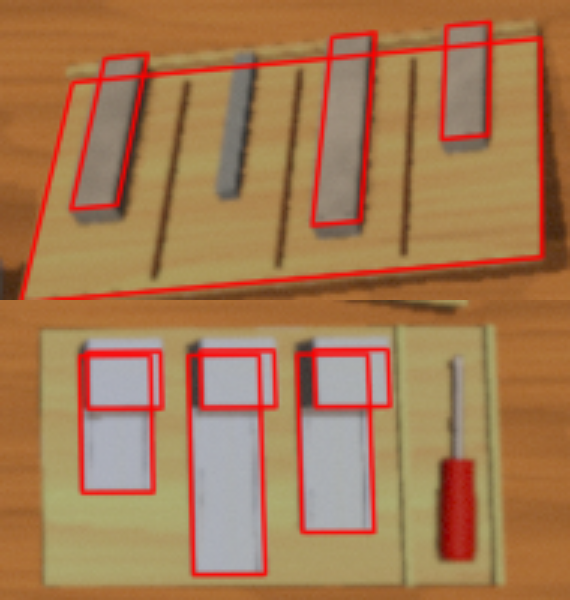

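The wireframe fits both views to about 1 px, so the poses are good. Rack, left to right in the top view: medium, stick, long, short. Tray rows: short at y=+80, long at 0, medium at -80. The crop shows that the chosen stones are grey and in the rack. Next I plan the approach.

```bash
cat >> h.py <<'E'
T,K=np.load("fit.npy") if __import__("os").path.exists("fit.npy") else (None,None)
def rackpose(s,y,n,sgn=1):
    from fit import rackp
    o=rackp(K,s,y,n); z=(rackp(K,0,0,1)-rackp(K,0,0,0)); yy=rackp(K,0,1,0)-rackp(K,0,0,0)
    x=-z; yv=sgn*yy; return o,np.c_[x,yv,np.cross(x,yv)]
def traypose(x,y,z,sgn=1):
    from fit import trayp
    o=trayp(T,x,y,.014+z); yy=-(trayp(T,0,1,0)-trayp(T,0,0,0))*sgn; xx=np.array([0,0,-1.]); return o,np.c_[xx,yy,np.cross(xx,yy)]
def plan(wps,vmax=.045,wmax=8.0,start=None):
    s=manip.read_state(); p,Rr=(np.array(s["eef_pos"]),R.from_euler('xyz',s["tool_rot"],degrees=True)) if start is None else start
    i=0
    for q,M in wps:
        Q=R.from_matrix(M); dr=(Rr.inv()*Q).as_rotvec()
        n=int(np.ceil(max(np.linalg.norm(q-p)/vmax,np.degrees(np.linalg.norm(dr))/wmax,1)-1e-6)); st=R.from_rotvec(dr/n)
        for _ in range(n):
            i+=1; print(i,"dp",np.round(Rr.inv().apply((q-p)/n)*100,2).tolist(),"turn",np.round(dr/n,3).tolist()); Rr=Rr*st
            p=p+(q-p)/n if False else p
            pass
        p=q
        print("  ->",np.round(q,4))
E
sed -i '/p=p+(q-p)\/n if False/d;/^            pass$/d' h.py
python3 - <<'E'
from h import *
s=st(); Rr=R.from_euler('xyz',s["tool_rot"],degrees=True).as_matrix(); print(Rr.round(2).tolist())
for sg in(1,-1):
    o,M=rackpose(.066,-.126,.085,sg); print(o.round(3),M.round(2).tolist(),np.degrees(np.linalg.norm(R.from_matrix(Rr.T@M).as_rotvec())))
    print(R.from_matrix(Rr.T@M).as_rotvec())
Mb=min((rackpose(.066,-.126,.085,g) for g in(1,-1)),key=lambda a:np.linalg.norm(R.from_matrix(Rr.T@a[1]).as_rotvec()))
plan([(np.array([.32,.40,.29]),R.from_matrix(Rr)*R.from_rotvec(R.from_matrix(Rr.T@Mb[1]).as_rotvec()*.4).as_matrix() if False else (R.from_matrix(Rr)*R.from_rotvec(R.from_matrix(Rr.T@Mb[1]).as_rotvec()*.4)).as_matrix()),Mb])
E
```

```text
{'time_s': 0.1, 'joint_positions': [60.4293, 16.6856, -8.8252, 64.5552, -0.0005, 82.0183], 'eef_pos': [0.193, 0.4878, 0.2308], 'tool_rot': [-97.5869, 89.934, -119.1759], 'ft_force': [0.183, 0.1123, 0.1215], 'opening': 0.0851}
[[-0.0, 0.37, 0.93], [-0.0, 0.93, -0.37], [-1.0, -0.0, -0.0]]
[0.573 0.397 0.137] [[-0.57, 0.09, -0.82], [-0.05, -1.0, -0.07], [-0.82, 0.0, 0.57]] 154.66084778556356
[ 2.56820837 -0.18976727 -0.80915764]
[0.573 0.397 0.137] [[-0.57, -0.09, 0.82], [-0.05, 1.0, 0.07], [-0.82, -0.0, -0.57]] 43.671325562428244
[-0.4494575   0.59932744 -0.14055695]
1 dp [-1.48, -0.88, 3.76] turn [-0.045, 0.06, -0.014]
2 dp [-1.69, -1.06, 3.62] turn [-0.045, 0.06, -0.014]
3 dp [-1.88, -1.25, 3.46] turn [-0.045, 0.06, -0.014]
4 dp [-2.07, -1.43, 3.28] turn [-0.045, 0.06, -0.014]
  -> [0.32 0.4  0.29]
5 dp [1.23, 0.73, 3.97] turn [-0.039, 0.051, -0.012]
6 dp [1.02, 0.58, 4.05] turn [-0.039, 0.051, -0.012]
7 dp [0.8, 0.44, 4.12] turn [-0.039, 0.051, -0.012]
8 dp [0.58, 0.29, 4.17] turn [-0.039, 0.051, -0.012]
9 dp [0.37, 0.13, 4.2] turn [-0.039, 0.051, -0.012]
10 dp [0.15, -0.03, 4.22] turn [-0.039, 0.051, -0.012]
11 dp [-0.07, -0.19, 4.22] turn [-0.039, 0.051, -0.012]
  -> [0.573  0.3972 0.1375]
```

Request:
arm_command(series=[{"dp": [-1.5,-0.9,3.8],"turn": [-0.045,0.06,-0.014],"jaw": 4.8},{"dp": [-1.7,-1.1,3.6],"turn": [-0.045,0.06,-0.014],"jaw": 4.8},{"dp": [-1.9,-1.3,3.5],"turn": [-0.045,0.06,-0.014],"jaw": 4.8},{"dp": [-2.1,-1.4,3.3],"turn": [-0.045,0.06,-0.014],"jaw": 4.8}])

```text
time_s: 0.5
eef_pos: [0.3169, 0.3993, 0.2906]
tool_rot: [-172.2, 75.2, 177.7]
ft_force: [0.5, 1.9, -0.6]
opening: 0.0483
```

Request:
arm_command(series=[{"dp": [1.2,0.7,4.0],"turn": [-0.039,0.051,-0.012],"jaw": 4.8},{"dp": [1.0,0.6,4.0],"turn": [-0.039,0.051,-0.012],"jaw": 4.8},{"dp": [0.8,0.4,4.1],"turn": [-0.039,0.051,-0.012],"jaw": 4.8},{"dp": [0.6,0.3,4.2],"turn": [-0.039,0.051,-0.012],"jaw": 4.8}])

```text
time_s: 0.9
eef_pos: [0.4687, 0.3985, 0.2059]
tool_rot: [-178.1, 63.4, -178.7]
ft_force: [1.5, 1.5, 0.9]
opening: 0.0481
```

```bash
python3 - <<'E'
from h import *
st(); plan([rackpose(.066,-.126,.085,-1)])
E
```

```text
{'time_s': 0.9, 'joint_positions': [27.5105, 49.8231, 37.7205, 102.0931, 11.4018, 25.6357], 'eef_pos': [0.4687, 0.3985, 0.2059], 'tool_rot': [-178.112, 63.3994, -178.6888], 'ft_force': [1.4916, 1.5443, 0.8648], 'opening': 0.0481}
1 dp [0.48, 0.01, 4.13] turn [-0.029, 0.049, -0.012]
2 dp [0.28, -0.1, 4.15] turn [-0.029, 0.049, -0.012]
3 dp [0.08, -0.22, 4.15] turn [-0.029, 0.049, -0.012]
  -> [0.573  0.3972 0.1375]
```

Request:
arm_command(series=[{"dp": [0.5,0.0,4.1],"turn": [-0.029,0.049,-0.012],"jaw": 4.8},{"dp": [0.3,-0.1,4.1],"turn": [-0.029,0.049,-0.012],"jaw": 4.8},{"dp": [0.1,-0.2,4.1],"turn": [-0.029,0.049,-0.012],"jaw": 4.8}])

```text
time_s: 1.2
eef_pos: [0.5573, 0.4088, 0.1132]
tool_rot: [178.1, 61.4, -179.0]
ft_force: [2.7, 0.5, 1.1]
opening: 0.0478
```

```bash
python3 - <<'E'
from h import *
st(); plan([rackpose(.066,-.126,.085,-1),rackpose(.066,-.126,.005,-1)])
E
```

```text
{'time_s': 1.2, 'joint_positions': [24.9417, 72.4916, 71.5393, 115.4937, 11.1689, 19.3915], 'eef_pos': [0.5573, 0.4088, 0.1132], 'tool_rot': [178.1143, 61.4495, -178.9678], 'ft_force': [2.7324, 0.4856, 1.1282], 'opening': 0.0478}
1 dp [-2.87, -1.2, 0.16] turn [-0.026, 0.113, -0.034]
  -> [0.573  0.3972 0.1375]
2 dp [4.0, 0.0, -0.0] turn [-0.0, 0.0, 0.0]
3 dp [4.0, 0.0, -0.0] turn [-0.0, 0.0, 0.0]
  -> [0.5272 0.3932 0.072 ]
```

Joint 4 hits its limit, so the full 35° outward tilt is out of reach here. I'll fit a quick kinematic model from the recorded states to choose a smaller tilt.

```bash
cat > kin.py <<'E'
from h import *
from scipy.optimize import least_squares
S=[([60.4293,16.6856,-8.8252,64.5552,-.0005,82.0183],[.193,.4878,.2308],[-97.5869,89.934,-119.1759]),
([27.5105,49.8231,37.7205,102.0931,11.4018,25.6357],[.4687,.3985,.2059],[-178.112,63.3994,-178.6888]),
([24.9417,72.4916,71.5393,115.4937,11.1689,19.3915],[.5573,.4088,.1132],[178.1143,61.4495,-178.9678])]
E_=lambda a,x:R.from_euler(a,x,degrees=True)
def fk(L,j,w=1):
    A=E_('z',j[0]); phi=j[1]-j[2]; l=np.radians(j[1])
    p=np.array([L[0]*np.sin(l)+L[1]*np.cos(l),0,L[4]+L[0]*np.cos(l)-L[1]*np.sin(l)])+E_('y',phi).apply([L[2],0,0])
    W=E_('y',phi+j[3])*E_('z',j[4]*w)
    return A.apply(p+W.apply([L[3],0,0])),A*W*E_('x',j[5])
LO=np.array([-144,-52,-74,-112,-86.9,-179.]);HI=np.array([144,99.9,78.2,115.8,84.4,179.])
best=None
for w in(1,-1):
    k=least_squares(lambda L:np.concatenate([fk(L,j,w)[0]-p for j,p,_ in S]),[.3,.05,.3,.25,.15])
    if best is None or k.cost<best[0]: best=(k.cost,w,k.x,k.fun)
_,W,L,FUN=best
off=[(fk(L,j,W)[1].inv()*E_('xyz',r)).as_rotvec(degrees=True).round(1).tolist() for j,p,r in S]
OFF=R.from_rotvec(off[0],degrees=True)
def ik(p,M,j0):
    def f(j):
        q,o=fk(L,j,W); return np.r_[(q-p)*10,(o*OFF).inv().__mul__(R.from_matrix(M)).as_rotvec()]
    k=least_squares(f,np.clip(j0,LO+1,HI-1),bounds=(LO,HI)); return k.x,np.abs(k.fun).max()
E
cat > tilt.py <<'E'
from kin import *
def tilted(M,t): return M@R.from_euler('y',t,degrees=True).as_matrix()  # about tool y
if __name__=="__main__":
    print(L.round(3),W,np.abs(FUN).max().round(4),off)
    for nm,s,y in(("med",.066,-.126),("long",.08,.042),("short",.062,.126)):
        for n in(.009,.05):
            for d in(0,10,15,20,25,35):
                for sg in (-1,):
                    o,M=rackpose(s,y,n,-1); M=tilted(M,sg*d); j,e=ik(o,M,[27,50,38,100,11,25]); print(nm,n,d,"tx",M[:,0].round(2),j.round(0),round(e,3))
E
python3 tilt.py
```

```text
[ 0.59  -0.019  0.419  0.66   0.497] 1 0.0676 [[0.0, 0.0, 0.0], [0.0, -0.0, -0.0], [0.0, 0.0, 0.0]]
med 0.009 0 tx [-0.57 -0.05 -0.82] [ 25.  75.  70. 116.  12.  17.] 0.031
med 0.009 10 tx [-0.42 -0.04 -0.91] [27. 61. 44. 96.  9. 20.] 0.0
med 0.009 15 tx [-0.34 -0.03 -0.94] [29. 55. 33. 86.  8. 22.] 0.0
med 0.009 20 tx [-0.26 -0.02 -0.97] [30. 49. 23. 77.  6. 25.] 0.0
med 0.009 25 tx [-0.17 -0.02 -0.98] [32. 44. 14. 69.  5. 27.] 0.0
med 0.009 35 tx [ 0.  0. -1.] [37. 35. -2. 53. -0. 32.] 0.0
med 0.05 0 tx [-0.57 -0.05 -0.82] [ 24.  72.  69. 116.  12.  17.] 0.077
med 0.05 10 tx [-0.42 -0.04 -0.91] [ 27.  63.  53. 103.   9.  20.] 0.0
med 0.05 15 tx [-0.34 -0.03 -0.94] [28. 56. 40. 93.  8. 22.] 0.0
med 0.05 20 tx [-0.26 -0.02 -0.97] [30. 50. 29. 83.  6. 24.] 0.0
med 0.05 25 tx [-0.17 -0.02 -0.98] [31. 44. 20. 75.  4. 26.] 0.0
med 0.05 35 tx [ 0.  0. -1.] [36. 35.  3. 58.  0. 31.] 0.0
long 0.009 0 tx [-0.57 -0.05 -0.82] [ 16.  68.  53. 109.   6.   9.] 0.0
long 0.009 10 tx [-0.42 -0.04 -0.91] [17. 54. 29. 90.  5. 11.] 0.0
long 0.009 15 tx [-0.34 -0.03 -0.94] [18. 48. 20. 81.  4. 12.] 0.0

[... 713 characters left out ...]
 55. 29. 89.  3.  6.] 0.0
short 0.009 15 tx [-0.34 -0.03 -0.94] [12. 49. 19. 80.  2.  6.] 0.0
short 0.009 20 tx [-0.26 -0.02 -0.97] [12. 43. 10. 72.  2.  7.] 0.0
short 0.009 25 tx [-0.17 -0.02 -0.98] [13. 38.  2. 63.  1.  8.] 0.0
short 0.009 35 tx [ 0.  0. -1.] [ 14.  29. -15.  46.  -0.   9.] 0.0
short 0.05 0 tx [-0.57 -0.05 -0.82] [ 11.  71.  62. 116.   3.   5.] 0.013
short 0.05 10 tx [-0.42 -0.04 -0.91] [11. 56. 36. 95.  3.  6.] 0.0
short 0.05 15 tx [-0.34 -0.03 -0.94] [12. 50. 26. 86.  2.  6.] 0.0
short 0.05 20 tx [-0.26 -0.02 -0.97] [12. 44. 16. 77.  2.  7.] 0.0
short 0.05 25 tx [-0.17 -0.02 -0.98] [13. 38.  7. 69.  1.  7.] 0.0
short 0.05 35 tx [ 0.  0. -1.] [14. 29. -9. 52.  0.  9.] 0.0
```

```bash
python3 - <<'E'
from tilt import *
D=-17.5
def rp(s,y,n): o,M=rackpose(s,y,n,-1); return o,tilted(M,D)
plan([rp(.066,-.126,.06),rp(.066,-.126,.009)],vmax=.03,wmax=7)
E
```

```text
1 dp [-0.2, -0.64, -0.06] turn [-0.015, -0.096, -0.015]
2 dp [-0.19, -0.65, -0.05] turn [-0.015, -0.096, -0.015]
  -> [0.5587 0.3959 0.117 ]
3 dp [2.43, 0.0, -0.77] turn [-0.0, -0.0, -0.0]
4 dp [2.43, 0.0, -0.77] turn [-0.0, -0.0, -0.0]
  -> [0.5295 0.3934 0.0752]
```

Request:
arm_command(series=[{"dp": [-0.2,-0.6,0.0],"turn": [-0.015,-0.096,-0.015],"jaw": 4.8},{"dp": [-0.2,-0.6,0.0],"turn": [-0.015,-0.096,-0.015],"jaw": 4.8},{"dp": [0,0,0],"turn": [0,0,0],"jaw": 4.8}])

```text
time_s: 1.5
eef_pos: [0.5586, 0.3992, 0.043]
tool_rot: [-177.3, 65.5, -173.3]
ft_force: [-1.1, 0.0, 2.2]
opening: 0.0477
```

```bash
cat >> tilt.py <<'E'
D=-17.5
def rp(s,y,n): o,M=rackpose(s,y,n,-1); return o,tilted(M,D)
def tp(x,y,z,d=D): o,M=traypose(x,y,z,-1); return o,tilted(M,d)
E
python3 - <<'E'
from tilt import *
st(); plan([rp(.066,-.126,.06),rp(.066,-.126,.009)],vmax=.03,wmax=7)
im=manip.camera("top"); a=cv2.resize(im[225:355,90:250],None,fx=4,fy=4); im=manip.camera("scene"); b=cv2.resize(im[170:330,400:560],None,fx=3.25,fy=3.25)
a=a[:520,:400*1]if 0 else cv2.resize(a,(400,325)); b=cv2.resize(b,(400,400)); cv2.imwrite("pics/a1.png",np.hstack([cv2.copyMakeBorder(a,0,75,0,0,0),b]))
E
```

```text
{'time_s': 1.5, 'joint_positions': [25.7549, 65.8183, 48.2689, 95.7259, 7.7869, 20.1387], 'eef_pos': [0.5586, 0.3992, 0.043], 'tool_rot': [-177.3444, 65.5256, -173.3344], 'ft_force': [-1.1386, 0.0409, 2.1959], 'opening': 0.0477}
1 dp [-2.24, -0.16, -1.02] turn [-0.006, -0.04, 0.004]
2 dp [-2.28, -0.14, -0.93] turn [-0.006, -0.04, 0.004]
3 dp [-2.32, -0.12, -0.84] turn [-0.006, -0.04, 0.004]
  -> [0.5587 0.3959 0.117 ]
4 dp [2.43, 0.0, -0.77] turn [0.0, 0.0, 0.0]
5 dp [2.43, 0.0, -0.77] turn [0.0, 0.0, 0.0]
  -> [0.5295 0.3934 0.0752]
```

View pics/a1.png

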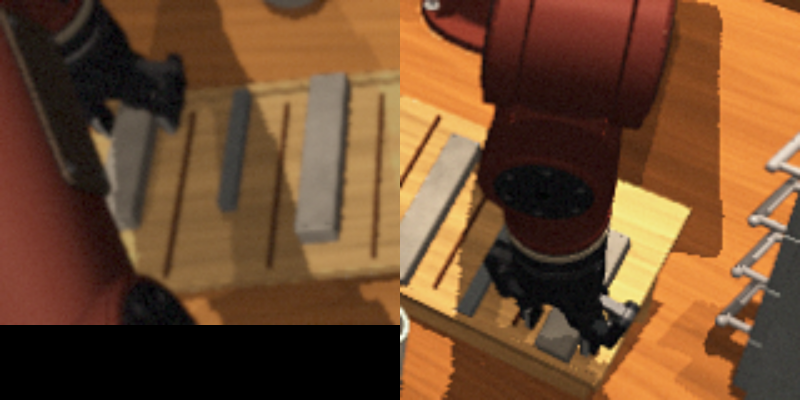

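The picture shows the fingers straddling the medium stone near its foot. Leaving the stretched pose dropped the tool lower than planned, but the force is only about 2 N. I'll back out and realign.

Request:
arm_command(series=[{"dp": [-2.2,-0.2,-1.0],"turn": [-0.006,-0.04,0.004],"jaw": 4.8},{"dp": [-2.3,-0.1,-0.9],"turn": [-0.006,-0.04,0.004],"jaw": 4.8},{"dp": [-2.3,-0.1,-0.8],"turn": [-0.006,-0.04,0.004],"jaw": 4.8},{"dp": [0,0,0],"turn": [0,0,0],"jaw": 4.8}])

```text
time_s: 2.0
eef_pos: [0.565, 0.3981, 0.1308]
tool_rot: [178.7, 73.5, -176.4]
ft_force: [0.2, -0.5, 0.9]
opening: 0.0485
```

```bash
python3 - <<'E'
from tilt import *
st(); plan([rp(.066,-.126,.03),rp(.066,-.126,.006)],vmax=.03,wmax=7)
E
```

```text
{'time_s': 2.0, 'joint_positions': [26.1614, 53.8436, 38.8217, 90.3045, 6.2575, 20.3819], 'eef_pos': [0.565, 0.3981, 0.1308], 'tool_rot': [178.694, 73.4737, -176.3694], 'ft_force': [0.2386, -0.4557, 0.8625], 'opening': 0.0485}
1 dp [2.17, -0.1, -0.59] turn [0.0, 0.009, -0.003]
2 dp [2.18, -0.09, -0.57] turn [0.0, 0.009, -0.003]
  -> [0.5415 0.3944 0.0924]
3 dp [2.29, -0.0, -0.72] turn [-0.0, -0.0, -0.0]
  -> [0.5278 0.3932 0.0728]
```

Request:
arm_command(series=[{"dp": [2.2,-0.1,-0.6],"turn": [0,0.01,-0.003],"jaw": 4.8},{"dp": [2.0,-0.1,-0.5],"turn": [0,0.01,-0.003],"jaw": 4.8},{"dp": [0,0,0],"turn": [0,0,0],"jaw": 4.8},{"dp": [0,0,0],"turn": [0,0,0],"jaw": 4.8}])

```text
time_s: 2.4
eef_pos: [0.5477, 0.3967, 0.104]
tool_rot: [178.4, 73.2, -176.6]
ft_force: [-0.2, -0.5, 0.4]
opening: 0.0478
```

```bash
python3 - <<'E'
from tilt import *
st(); plan([rp(.066,-.126,.006)],vmax=.03,wmax=7)
E
```

```text
{'time_s': 2.4, 'joint_positions': [26.5891, 52.3276, 31.6386, 84.8049, 6.5134, 20.6967], 'eef_pos': [0.5477, 0.3967, 0.104], 'tool_rot': [178.442, 73.2236, -176.5526], 'ft_force': [-0.2387, -0.5087, 0.4306], 'opening': 0.0478}
1 dp [1.78, -0.1, -0.51] turn [0.001, 0.006, -0.004]
2 dp [1.79, -0.1, -0.5] turn [0.001, 0.006, -0.004]
  -> [0.5278 0.3932 0.0728]
```

Request:
arm_command(series=[{"dp": [1.8,-0.1,-0.5],"turn": [0,0.006,-0.004],"jaw": 4.8},{"dp": [1.8,-0.1,-0.5],"turn": [0,0.006,-0.004],"jaw": 4.8},{"dp": [0.5,0,-0.1],"turn": [0,0,0],"jaw": 4.8},{"dp": [0,0,0],"turn": [0,0,0],"jaw": 4.8}])

```text
time_s: 2.8
eef_pos: [0.5301, 0.3946, 0.0726]
tool_rot: [179.2, 73.0, -175.7]
ft_force: [0.0, -0.1, 0.4]
opening: 0.0482
```

```bash
python3 - <<'E'
from tilt import *
st(); plan([rp(.066,-.126,.006)],vmax=.03,wmax=7)
E
```

```text
{'time_s': 2.8, 'joint_positions': [27.1169, 51.5366, 25.1776, 79.3372, 6.5009, 21.1804], 'eef_pos': [0.5301, 0.3946, 0.0726], 'tool_rot': [179.2364, 73.0422, -175.7242], 'ft_force': [0.0271, -0.0893, 0.3833], 'opening': 0.0482}
1 dp [0.05, -0.12, -0.24] turn [0.002, 0.009, -0.004]
  -> [0.5278 0.3932 0.0728]
```

Request:
arm_command(series=[{"dp": [0,-0.1,-0.1],"turn": [0,0.005,0],"jaw": 2.5},{"dp": [0,0,0],"turn": [0,0,0],"jaw": 2.5},{"dp": [0,0,0],"turn": [0,0,0],"jaw": 2.5}], force=50)

```text
time_s: 3.1
eef_pos: [0.531, 0.3942, 0.0752]
tool_rot: [178.9, 72.9, -176.1]
ft_force: [-1.9, -0.1, -1.2]
opening: 0.0309
```

```bash
python3 - <<'E'
from tilt import *
st(); plan([rp(.066,-.126,.05)],vmax=.02,wmax=7)
E
```

```text
{'time_s': 3.1, 'joint_positions': [26.9891, 51.613, 25.6867, 79.9049, 6.6243, 21.04], 'eef_pos': [0.531, 0.3942, 0.0752], 'tool_rot': [178.9025, 72.8715, -176.0704], 'ft_force': [-1.9338, -0.0649, -1.2401], 'opening': 0.0309}
1 dp [-1.29, -0.02, 0.37] turn [0.001, 0.002, -0.002]
2 dp [-1.29, -0.02, 0.37] turn [0.001, 0.002, -0.002]
3 dp [-1.29, -0.02, 0.37] turn [0.001, 0.002, -0.002]
  -> [0.553  0.3954 0.1088]
```

Request:
arm_command(series=[{"dp": [-1.3,0,0.4],"turn": [0,0,0],"jaw": 2.5},{"dp": [-2.5,0,0.5],"turn": [0,0,0],"jaw": 2.5},{"dp": [-3,0,0.5],"turn": [0,0,0],"jaw": 2.5},{"dp": [-3,-0.5,-1.0],"turn": [0,0,0],"jaw": 2.5}])

```text
time_s: 3.5
eef_pos: [0.5635, 0.3904, 0.166]
tool_rot: [179.6, 72.5, -175.4]
ft_force: [0.1, 0.4, -2.2]
opening: 0.031
```

```bash
cat >> tilt.py <<'E'
from fit import rackp
def rackR():
    x=rackp(K,1,0,0)-rackp(K,0,0,0);y=rackp(K,0,1,0)-rackp(K,0,0,0);return np.c_[x,y,np.cross(x,y)]
def grasp(p,rot,bay): # TCP in stone frame
    M=rackR(); return M.T@(np.array(p)-rackp(K,0,bay,0)), M.T@E_('xyz',rot).as_matrix()
def stow(G,xf,row,z): # stone lower end at row x=xf, underside z above floor -> TCP pose
    o,_=traypose(xf,row,z); q=R.from_euler('z',T[2]+np.pi).as_matrix(); return o+q@G[0],q@G[1]
E
python3 - <<'E'
from tilt import *
G=grasp([.531,.3942,.0752],[178.9025,72.8715,-176.0704],-.126); np.save("G_med.npy",np.c_[G[0],G[1]]); print(G[0].round(4))
st(); a=stow(G,-.055,-.08,.05); mid=np.array([.52,.05,.22]); print(a[0].round(3))
plan([(mid,a[1]),a],vmax=.042,wmax=6)
E
```

```text
[ 0.0647 -0.0007  0.0099]
{'time_s': 3.5, 'joint_positions': [25.6641, 53.8721, 43.7357, 96.2647, 6.1971, 19.7411], 'eef_pos': [0.5635, 0.3904, 0.166], 'tool_rot': [179.6005, 72.4973, -175.3705], 'ft_force': [0.1027, 0.3586, -2.1684], 'opening': 0.031}
[ 0.478 -0.334  0.074]
1 dp [-0.34, -3.72, -0.96] turn [0.009, -0.069, 0.0]
2 dp [-0.4, -3.73, -0.9] turn [0.009, -0.069, 0.0]
3 dp [-0.46, -3.74, -0.83] turn [0.009, -0.069, 0.0]
4 dp [-0.52, -3.75, -0.76] turn [0.009, -0.069, 0.0]
5 dp [-0.57, -3.76, -0.69] turn [0.009, -0.069, 0.0]
6 dp [-0.61, -3.76, -0.61] turn [0.009, -0.069, 0.0]
7 dp [-0.65, -3.77, -0.54] turn [0.009, -0.069, 0.0]
8 dp [-0.69, -3.77, -0.45] turn [0.009, -0.069, 0.0]
9 dp [-0.72, -3.77, -0.37] turn [0.009, -0.069, 0.0]
  -> [0.52 0.05 0.22]
10 dp [1.24, -3.84, -0.86] turn [-0.0, -0.0, 0.0]
11 dp [1.24, -3.84, -0.86] turn [-0.0, -0.0, 0.0]
12 dp [1.24, -3.84, -0.86] turn [-0.0, -0.0, 0.0]
13 dp [1.24, -3.84, -0.86] turn [-0.0, -0.0, 0.0]
14 dp [1.24, -3.84, -0.86] turn [-0.0, -0.0, 0.0]
15 dp [1.24, -3.84, -0.86] turn [-0.0, -0.0, 0.0]
16 dp [1.24, -3.84, -0.86] turn [-0.0, -0.0, 0.0]
17 dp [1.24, -3.84, -0.86] turn [-0.0, -0.0, 0.0]
18 dp [1.24, -3.84, -0.86] turn [-0.0, -0.0, 0.0]
19 dp [1.24, -3.84, -0.86] turn [-0.0, -0.0, 0.0]
  -> [ 0.4777 -0.3337  0.0739]
```

Request:
arm_command(series=[{"dp": [-0.6,-3.7,-0.9],"turn": [0.009,-0.069,0],"jaw": 2.5},{"dp": [-0.6,-3.7,-0.9],"turn": [0.009,-0.069,0],"jaw": 2.5},{"dp": [-0.6,-3.7,-0.8],"turn": [0.009,-0.069,0],"jaw": 2.5},{"dp": [-0.6,-3.7,-0.8],"turn": [0.009,-0.069,0],"jaw": 2.5},{"dp": [-0.6,-3.7,-0.7],"turn": [0.009,-0.069,0],"jaw": 2.5}])

```text
time_s: 4.0
eef_pos: [0.5514, 0.2091, 0.204]
tool_rot: [-0.1, 86.9, 2.5]
ft_force: [1.7, -1.2, -0.8]
opening: 0.0313
```

Request:
arm_command(series=[{"dp": [-0.6,-3.7,-0.6],"turn": [0.009,-0.069,0],"jaw": 2.5},{"dp": [-0.6,-3.7,-0.5],"turn": [0.009,-0.069,0],"jaw": 2.5},{"dp": [-0.6,-3.7,-0.5],"turn": [0.009,-0.069,0],"jaw": 2.5},{"dp": [-0.6,-3.7,-0.4],"turn": [0.009,-0.069,0],"jaw": 2.5},{"dp": [0,-3.7,-0.4],"turn": [0,0,0],"jaw": 2.5}])

```text
time_s: 4.5
eef_pos: [0.5263, 0.0159, 0.2273]
tool_rot: [0.6, 70.0, 1.1]
ft_force: [0.6, -0.4, -1.7]
opening: 0.0311
```

Request:
arm_command(series=[{"dp": [0.5,-3.8,-0.5],"turn": [0,0,0],"jaw": 2.5},{"dp": [0.5,-3.8,-0.5],"turn": [0,0,0],"jaw": 2.5},{"dp": [0.5,-3.8,-0.5],"turn": [0,0,0],"jaw": 2.5},{"dp": [0.5,-3.8,-0.5],"turn": [0,0,0],"jaw": 2.5}])

```text
time_s: 4.9
eef_pos: [0.5142, -0.1427, 0.2043]
tool_rot: [0.1, 69.6, 0.5]
ft_force: [0.8, -0.5, -1.9]
opening: 0.031
```

```bash
cat >> tilt.py <<'E'
def ld(n): g=np.load(f"G_{n}.npy"); return g[:,0],g[:,1:]
E
python3 - <<'E'
from tilt import *
G=ld("med"); st(); plan([stow(G,-.055,-.08,.05)],vmax=.042,wmax=6)
E
```

```text
{'time_s': 4.9, 'joint_positions': [-29.5564, 4.4598, -32.5877, 35.1304, 10.058, -28.4288], 'eef_pos': [0.5142, -0.1427, 0.2043], 'tool_rot': [0.0836, 69.6162, 0.537], 'ft_force': [0.8253, -0.5323, -1.9113], 'opening': 0.031}
1 dp [1.82, -3.18, -1.35] turn [0.001, 0.007, 0.0]
2 dp [1.82, -3.18, -1.33] turn [0.001, 0.007, 0.0]
3 dp [1.83, -3.18, -1.32] turn [0.001, 0.007, 0.0]
4 dp [1.84, -3.18, -1.3] turn [0.001, 0.007, 0.0]
5 dp [1.85, -3.19, -1.29] turn [0.001, 0.007, 0.0]
6 dp [1.86, -3.19, -1.27] turn [0.001, 0.007, 0.0]
  -> [ 0.4777 -0.3337  0.0739]
```

Request:
arm_command(series=[{"dp": [1.5,-3.2,-1.7],"turn": [0,0.007,0],"jaw": 2.5},{"dp": [1.5,-3.2,-1.7],"turn": [0,0.007,0],"jaw": 2.5},{"dp": [1.8,-3.2,-1.4],"turn": [0,0.007,0],"jaw": 2.5},{"dp": [1.8,-3.2,-1.4],"turn": [0,0.007,0],"jaw": 2.5},{"dp": [1.8,-3.2,-1.0],"turn": [0,0.007,0],"jaw": 2.5}])

```text
time_s: 5.4
eef_pos: [0.475, -0.3142, 0.1025]
tool_rot: [-1.1, 71.3, -0.8]
ft_force: [0.3, 0.3, -1.2]
opening: 0.0312
```

Request:
arm_command(series=[{"dp": [1.5,-3.2,-0.8],"turn": [0,0.007,0],"jaw": 2.5},{"dp": [0,0,0],"turn": [0,0,0],"jaw": 2.5},{"dp": [0,0,0],"turn": [0,0,0],"jaw": 2.5}])

```text
time_s: 5.7
eef_pos: [0.4702, -0.352, 0.0829]
tool_rot: [-1.0, 71.9, -1.0]
ft_force: [-0.4, -0.1, -1.4]
opening: 0.0308
```

```bash
python3 - <<'E'
from tilt import *
G=ld("med"); st(); plan([stow(G,-.055,-.08,.03)],vmax=.042,wmax=6)
E
```

```text
{'time_s': 5.7, 'joint_positions': [-51.6921, 22.0241, -29.1289, 27.1401, 13.9062, -50.2479], 'eef_pos': [0.4702, -0.352, 0.0829], 'tool_rot': [-1.0159, 71.8968, -1.0275], 'ft_force': [-0.3687, -0.0563, -1.3622], 'opening': 0.0308}
1 dp [2.98, 1.85, -0.19] turn [-0.002, 0.004, 0.011]
  -> [ 0.4777 -0.3337  0.0539]
```

Request:
arm_command(series=[{"dp": [0.5,1.5,0.3],"turn": [0,0.004,0.011],"jaw": 2.5},{"dp": [0.5,0.3,0.2],"turn": [0,0,0],"jaw": 2.5},{"dp": [0.3,0.1,0.1],"turn": [0,0,0],"jaw": 2.5},{"dp": [0,0,0],"turn": [0,0,0],"jaw": 2.5}])

```text
time_s: 6.1
eef_pos: [0.4815, -0.3293, 0.0733]
tool_rot: [0.9, 72.1, 1.1]
ft_force: [-0.3, -0.2, -2.6]
opening: 0.0312
```

```bash
python3 - <<'E'
from tilt import *
G=ld("med"); s=st(); plan([stow(G,-.055,-.08,.002)],vmax=.042,wmax=6)
# predicted stone from TCP
Rt=E_('xyz',s["tool_rot"]).as_matrix(); SR=Rt@G[1].T; so=np.array(s["eef_pos"])-SR@G[0]
ims=[]
for cam,(u0,v0,w,h) in(("top",(370,235,190,130)),("scene",(190,140,170,110))):
    im=manip.camera(cam)
    P=np.array([so+SR@np.array([a,b,c]) for c in(0,.024) for a,b in((0,-.016),(0,.016),(.13,.016),(.13,-.016))]); q=proj(cam,P)
    im=cv2.resize(im[v0:v0+h,u0:u0+w],(600,int(600*h/w)),interpolation=cv2.INTER_CUBIC); k=600/w
    for f in(q[:4],q[4:]): cv2.polylines(im,[((f-[u0,v0]+.5)*k).astype(np.int32)],True,(0,0,255),1)
    ims.append(im)
v=np.vstack(ims); print(v.shape); cv2.imwrite("pics/a2.png",cv2.resize(v,None,fx=.74,fy=.74))
E
```

```text
{'time_s': 6.1, 'joint_positions': [-49.2361, 22.4708, -30.2353, 25.6421, 13.7095, -48.0797], 'eef_pos': [0.4815, -0.3293, 0.0733], 'tool_rot': [0.8937, 72.0805, 1.1428], 'ft_force': [-0.2506, -0.2228, -2.5504], 'opening': 0.0312}
1 dp [2.2, -0.23, -0.91] turn [0.0, 0.0, -0.0]
2 dp [2.2, -0.23, -0.91] turn [0.0, 0.0, -0.0]
  -> [ 0.4777 -0.3337  0.0259]
(798, 600, 3)
```

View pics/a2.png

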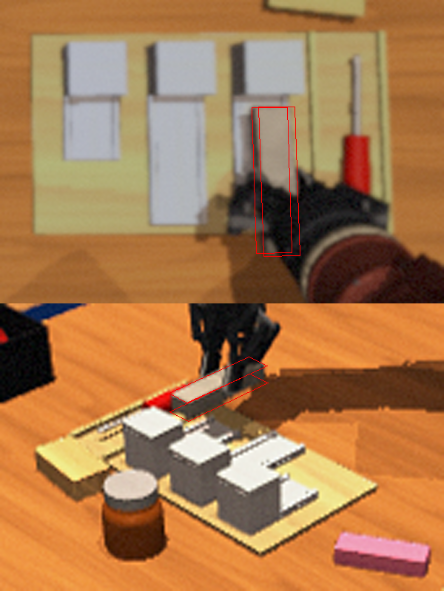

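The picture shows the medium stone held level behind the right-hand gate, matching the predicted outline to about 2 mm. Now I lower it.

Request:
arm_command(series=[{"dp": [2.0,-0.4,-0.9],"turn": [0,0,0],"jaw": 2.5},{"dp": [1.5,-0.2,-0.7],"turn": [0,0,0],"jaw": 2.5},{"dp": [0.6,0,-0.2],"turn": [0,0,0],"jaw": 2.5},{"dp": [0,0,0],"turn": [0,0,0],"jaw": 2.5}])

```text
time_s: 6.6
eef_pos: [0.4782, -0.3371, 0.0297]
tool_rot: [0.2, 71.9, 0.5]
ft_force: [0.5, 0.5, -1.6]
opening: 0.0312
```

```bash
python3 - <<'E'
from tilt import *
G=ld("med"); st(); plan([stow(G,-.055,-.08,.0)],vmax=.042,wmax=6)
E
```

```text
{'time_s': 6.6, 'joint_positions': [-50.0951, 26.4705, -32.5166, 19.3035, 13.8688, -48.962], 'eef_pos': [0.4782, -0.3371, 0.0297], 'tool_rot': [0.189, 71.9236, 0.4849], 'ft_force': [0.4568, 0.481, -1.579], 'opening': 0.0312}
1 dp [0.55, 0.34, -0.22] turn [0.002, 0.004, 0.003]
  -> [ 0.4777 -0.3337  0.0239]
```

Request:
arm_command(series=[{"dp": [0.2,0.35,-0.1],"turn": [0,0.004,0.003],"jaw": 2.5},{"dp": [0.2,0.1,-0.1],"turn": [0,0,0],"jaw": 2.5},{"dp": [0.1,0,0],"turn": [0,0,0],"jaw": 2.5},{"dp": [0.1,0,0],"turn": [0,0,0],"jaw": 2.5}])

```text
time_s: 7.0
eef_pos: [0.4792, -0.3338, 0.0254]
tool_rot: [0.1, 72.1, 0.5]
ft_force: [-0.6, -0.5, -1.2]
opening: 0.0311
```

```bash
python3 - <<'E'
from tilt import *
G=ld("med"); st(); plan([stow(G,-.055,-.08,.0),stow(G,0,-.08,.0)],vmax=.01,wmax=6)
E
```

```text
{'time_s': 7.0, 'joint_positions': [-49.6931, 26.7828, -32.8553, 18.643, 13.6844, -48.6156], 'eef_pos': [0.4792, -0.3338, 0.0254], 'tool_rot': [0.1391, 72.0566, 0.4726], 'ft_force': [-0.552, -0.5206, -1.2117], 'opening': 0.0311}
1 dp [0.1, 0.01, -0.19] turn [0.003, 0.001, 0.003]
  -> [ 0.4777 -0.3337  0.0239]
2 dp [0.28, -0.0, 0.87] turn [-0.0, -0.0, 0.0]
3 dp [0.28, -0.0, 0.87] turn [-0.0, -0.0, 0.0]
4 dp [0.28, -0.0, 0.87] turn [-0.0, -0.0, 0.0]
5 dp [0.28, -0.0, 0.87] turn [-0.0, -0.0, 0.0]
6 dp [0.28, -0.0, 0.87] turn [-0.0, -0.0, 0.0]
7 dp [0.28, -0.0, 0.87] turn [-0.0, -0.0, 0.0]
  -> [ 0.5327 -0.3336  0.0239]
```

Request:
arm_command(series=[{"dp": [0.12,0,-0.06],"turn": [0,0,0],"jaw": 2.5},{"dp": [0.12,0,-0.06],"turn": [0,0,0],"jaw": 2.5}])

```text
time_s: 7.2
eef_pos: [0.4793, -0.3338, 0.0231]
tool_rot: [0.1, 72.0, 0.4]
ft_force: [0.6, -0.0, -1.7]
opening: 0.0307
```

Request:
arm_command(series=[{"dp": [0.12,0,-0.06],"turn": [0,0,0],"jaw": 2.5},{"dp": [0.12,0,-0.04],"turn": [0,0,0],"jaw": 2.5}])

```text
time_s: 7.4
eef_pos: [0.4794, -0.3339, 0.0227]
tool_rot: [0.0, 71.9, 0.4]
ft_force: [-14.1, 5.3, 29.0]
opening: 0.0311
```

Request:
arm_command(series=[{"dp": [-0.12,0,0.04],"turn": [0,0,0],"jaw": 2.5},{"dp": [0.1,0,0.5],"turn": [0,0,0],"jaw": 2.5},{"dp": [0.15,0,0.5],"turn": [0,0,0],"jaw": 2.5},{"dp": [0.15,0,0.5],"turn": [0,0,0],"jaw": 2.5}])

```text
time_s: 7.8
eef_pos: [0.4955, -0.3338, 0.0252]
tool_rot: [0.1, 71.9, 0.4]
ft_force: [-0.3, -1.4, -2.1]
opening: 0.0314
```

```bash
python3 - <<'E'
from tilt import *
G=ld("med"); st(); plan([stow(G,-.03,-.08,.0),stow(G,0,-.08,.0)],vmax=.01,wmax=6)
E
```

```text
{'time_s': 7.8, 'joint_positions': [-48.3767, 27.6896, -31.2811, 18.852, 13.5244, -47.2284], 'eef_pos': [0.4955, -0.3338, 0.0252], 'tool_rot': [0.0724, 71.8776, 0.3734], 'ft_force': [-0.2522, -1.4105, -2.0866], 'opening': 0.0314}
1 dp [0.35, 0.01, 0.65] turn [0.002, 0.004, 0.004]
  -> [ 0.5027 -0.3337  0.0239]
2 dp [0.31, -0.0, 0.95] turn [0.0, 0.0, -0.0]
3 dp [0.31, -0.0, 0.95] turn [0.0, 0.0, -0.0]
4 dp [0.31, -0.0, 0.95] turn [0.0, 0.0, -0.0]
  -> [ 0.5327 -0.3336  0.0239]
```

Request:
arm_command(series=[{"dp": [0.25,0,0.35],"turn": [0,0,0],"jaw": 2.5},{"dp": [0.15,0,0.3],"turn": [0,0,0],"jaw": 2.5},{"dp": [0.07,0,0.2],"turn": [0,0,0],"jaw": 2.5},{"dp": [0.07,0,0.2],"turn": [0,0,0],"jaw": 2.5}])

```text
time_s: 8.2
eef_pos: [0.5068, -0.3339, 0.0228]
tool_rot: [-0.0, 72.1, 0.2]
ft_force: [-18.6, 1.1, 19.7]
opening: 0.0315
```

Request:
arm_command(series=[{"dp": [0.06,0,0.2],"turn": [0,0,0],"jaw": 2.5},{"dp": [0.06,0,0.2],"turn": [0,0,0],"jaw": 2.5}])

```text
time_s: 8.4
eef_pos: [0.5077, -0.3338, 0.0228]
tool_rot: [0.0, 72.5, 0.1]
ft_force: [-13.5, -0.8, 11.8]
opening: 0.0309
```

Request:
arm_command(series=[{"dp": [-0.03,0,0.2],"turn": [0,0,0],"jaw": 2.5},{"dp": [0.04,0,0.2],"turn": [0,0,0],"jaw": 2.5}])

```text
time_s: 8.6
eef_pos: [0.5089, -0.3334, 0.0231]
tool_rot: [0.2, 72.8, 0.1]
ft_force: [-7.8, -1.9, 1.5]
opening: 0.0311
```

Request:
arm_command(series=[{"dp": [0.05,0,0.2],"turn": [0,0,0],"jaw": 2.5},{"dp": [0.05,0,0.2],"turn": [0,0,0],"jaw": 2.5}])

```text
time_s: 8.8
eef_pos: [0.5102, -0.3334, 0.0228]
tool_rot: [0.2, 73.1, 0.0]
ft_force: [-12.3, -0.9, 12.5]
opening: 0.031
```

Request:
arm_command(series=[{"dp": [0.04,0,0.3],"turn": [0,-0.01,0],"jaw": 2.5},{"dp": [0.07,0,0.3],"turn": [0,-0.01,0],"jaw": 2.5}])

```text
time_s: 9.0
eef_pos: [0.5145, -0.3332, 0.023]
tool_rot: [0.3, 72.2, 0.1]
ft_force: [-4.8, -0.9, 0.5]
opening: 0.0308
```

Request:
arm_command(series=[{"dp": [0.07,0,0.3],"turn": [0,-0.005,0],"jaw": 2.5},{"dp": [0.07,0,0.3],"turn": [0,-0.005,0],"jaw": 2.5}])

```text
time_s: 9.2
eef_pos: [0.5185, -0.3332, 0.0229]
tool_rot: [0.4, 71.8, -0.0]
ft_force: [-8.4, -0.3, 8.0]
opening: 0.0309
```

Request:
arm_command(series=[{"dp": [0.05,0,0.25],"turn": [0,0,0],"jaw": 2.5},{"dp": [0.06,0,0.25],"turn": [0,0,0],"jaw": 2.5},{"dp": [0.06,0,0.25],"turn": [0,0,0],"jaw": 2.5}])

```text
time_s: 9.5
eef_pos: [0.523, -0.333, 0.0229]
tool_rot: [0.6, 72.2, -0.0]
ft_force: [-7.8, -0.3, 4.8]
opening: 0.0313
```

Request:
arm_command(series=[{"dp": [0.05,0,0.2],"turn": [0,0,0],"jaw": 2.5},{"dp": [0.05,0,0.2],"turn": [0,0,0],"jaw": 2.5}])

```text
time_s: 9.7
eef_pos: [0.5252, -0.3329, 0.0229]
tool_rot: [0.6, 72.4, -0.1]
ft_force: [-8.4, -0.5, 6.9]
opening: 0.031
```

Request:
arm_command(series=[{"dp": [0.05,0,0.2],"turn": [0,-0.003,0],"jaw": 2.5},{"dp": [0.05,0,0.2],"turn": [0,-0.003,0],"jaw": 2.5}])

```text
time_s: 9.9
eef_pos: [0.5275, -0.3328, 0.0229]
tool_rot: [0.7, 72.3, -0.1]
ft_force: [-9.1, -0.3, 7.1]
opening: 0.0313
```

Request:
arm_command(series=[{"dp": [0.05,0,0.18],"turn": [0,0,0],"jaw": 2.5},{"dp": [0.05,0,0.18],"turn": [0,0,0],"jaw": 2.5}])

```text
time_s: 10.1
eef_pos: [0.5292, -0.3328, 0.0228]
tool_rot: [0.8, 72.5, -0.1]
ft_force: [-8.2, -0.3, 7.0]
opening: 0.031
```

Request:
arm_command(series=[{"dp": [0.05,0,0.18],"turn": [0,0,0],"jaw": 2.5}])

```text
time_s: 10.2
eef_pos: [0.53, -0.3327, 0.0228]
tool_rot: [0.8, 72.6, -0.1]
ft_force: [-9.2, 0.3, 6.8]
opening: 0.0309
```

Request:
arm_command(series=[{"dp": [0.05,0,0.18],"turn": [0,0,0],"jaw": 2.5}])

```text
time_s: 10.3
eef_pos: [0.5309, -0.3327, 0.0228]
tool_rot: [0.9, 72.7, -0.1]
ft_force: [-9.6, -0.3, 7.1]
opening: 0.0312
```

Steady 8–9 N against the roller and 0.9 mm per row. I continue one row at a time, feeling for the stop.

Request:
arm_command(series=[{"dp": [0.05,0,0.18],"turn": [0,-0.003,0],"jaw": 2.5}])

```text
time_s: 10.4
eef_pos: [0.5318, -0.3327, 0.0228]
tool_rot: [0.9, 72.7, -0.2]
ft_force: [-13.9, -0.6, 11.8]
opening: 0.031
```

Request:
arm_command(series=[{"dp": [0.05,0,0.18],"turn": [0,0,0],"jaw": 2.5}])

```text
time_s: 10.5
eef_pos: [0.5319, -0.3327, 0.0228]
tool_rot: [0.9, 72.9, -0.2]
ft_force: [-18.4, -0.0, 17.6]
opening: 0.0313
```

Request:
arm_command(series=[{"dp": [0.05,0,0.18],"turn": [0,0,0],"jaw": 2.5}])

```text
time_s: 10.6
eef_pos: [0.5318, -0.3327, 0.0228]
tool_rot: [0.9, 73.1, -0.3]
ft_force: [-15.1, -0.3, 14.3]
opening: 0.0309
```

The stop is felt at x=0.5318 (predicted 0.5327): no more advance while the force rises. I release and lift away.

Request:
arm_command(series=[{"dp": [0,0,0],"turn": [0,0,0],"jaw": 2.5},{"dp": [0,0,0],"turn": [0,0,0],"jaw": 4.6},{"dp": [0,0,0],"turn": [0,0,0],"jaw": 4.6},{"dp": [-0.5,0,0],"turn": [0,0,0],"jaw": 4.6},{"dp": [-2,0,0],"turn": [0,0,0],"jaw": 4.6}])

```text
time_s: 11.1
eef_pos: [0.5242, -0.3312, 0.0455]
tool_rot: [1.5, 73.1, 0.4]
ft_force: [0.2, -0.8, 0.3]
opening: 0.0458
```

Request:
arm_command(series=[{"dp": [-4,0,0],"turn": [0,0,0],"jaw": 4.6},{"dp": [-4,0,0],"turn": [0,0,0],"jaw": 4.6},{"dp": [-4,0,0],"turn": [0,0,0],"jaw": 4.6}])

```text
time_s: 11.4
eef_pos: [0.4873, -0.3292, 0.1612]
tool_rot: [2.5, 73.4, 1.4]
ft_force: [0.4, -1.2, -0.5]
opening: 0.0458
```

```bash
python3 - <<'E'
from tilt import *
st(); a=rp(.062,.126,.06); print(a[0]); mid=np.array([.47,-.06,.24])
plan([(mid,tp(0,0,0)[1]),a],vmax=.043,wmax=6)
im=manip.camera("top"); cv2.imwrite("pics/a3.png",cv2.resize(im[235:345,370:560],None,fx=4,fy=4,interpolation=cv2.INTER_CUBIC))
E
```

```text
{'time_s': 11.4, 'joint_positions': [-48.1588, 17.1305, -21.8975, 39.9935, 12.5748, -45.8242], 'eef_pos': [0.4873, -0.3292, 0.1612], 'tool_rot': [2.4736, 73.3654, 1.3523], 'ft_force': [0.3503, -1.2126, -0.516], 'opening': 0.0458}
[0.58381328 0.14515462 0.11471086]
1 dp [-1.12, 3.85, 0.01] turn [-0.003, -0.002, -0.001]
2 dp [-1.13, 3.85, 0.02] turn [-0.003, -0.002, -0.001]
3 dp [-1.13, 3.85, 0.03] turn [-0.003, -0.002, -0.001]
4 dp [-1.13, 3.85, 0.05] turn [-0.003, -0.002, -0.001]
5 dp [-1.14, 3.85, 0.06] turn [-0.003, -0.002, -0.001]
6 dp [-1.14, 3.85, 0.08] turn [-0.003, -0.002, -0.001]
7 dp [-1.14, 3.85, 0.09] turn [-0.003, -0.002, -0.001]
  -> [ 0.47 -0.06  0.24]
8 dp [2.2, 2.93, 1.02] turn [-0.012, 0.087, 0.0]
9 dp [2.1, 2.92, 1.24] turn [-0.012, 0.087, 0.0]
10 dp [1.98, 2.9, 1.45] turn [-0.012, 0.087, 0.0]
11 dp [1.85, 2.88, 1.66] turn [-0.012, 0.087, 0.0]
12 dp [1.69, 2.86, 1.85] turn [-0.012, 0.087, 0.0]
13 dp [1.52, 2.83, 2.02] turn [-0.012, 0.087, 0.0]
14 dp [1.34, 2.81, 2.18] turn [-0.012, 0.087, 0.0]
  -> [0.5838 0.1452 0.1147]
```

View pics/a3.png

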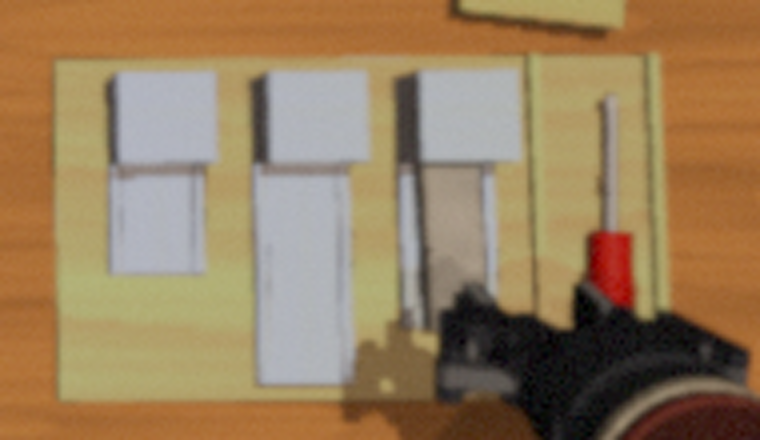

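The medium stone lies flat in its row, flush at the open end. Next is the short stone.

Request:
arm_command(series=[{"dp": [-1.1,3.9,0],"turn": [-0.003,0,0],"jaw": 4.8},{"dp": [-1.1,3.9,0],"turn": [-0.003,0,0],"jaw": 4.8},{"dp": [-1.1,3.9,0],"turn": [-0.003,0,0],"jaw": 4.8},{"dp": [-1.1,3.9,0],"turn": [-0.003,0,0],"jaw": 4.8},{"dp": [-1.1,3.9,0],"turn": [-0.003,0,0],"jaw": 4.8}])

```text
time_s: 11.95
eef_pos: [0.476, -0.1367, 0.226]
tool_rot: [-0.8, 72.6, -1.3]
ft_force: [2.2, -0.1, 0.7]
opening: 0.0482
```

Request:
arm_command(series=[{"dp": [-1.1,3.9,0],"turn": [-0.003,0,0],"jaw": 4.8},{"dp": [-1.1,3.9,0],"turn": [-0.003,0,0],"jaw": 4.8},{"dp": [0.5,2.9,1.5],"turn": [-0.012,0.085,0],"jaw": 4.8},{"dp": [0.5,2.9,1.7],"turn": [-0.012,0.085,0],"jaw": 4.8},{"dp": [0.5,2.9,2],"turn": [-0.012,0.085,0],"jaw": 4.8}])

```text
time_s: 12.45
eef_pos: [0.5193, 0.0373, 0.2484]
tool_rot: [-17.1, 86.9, -15.2]
ft_force: [1.3, -0.7, 1.1]
opening: 0.0481
```

```bash
python3 - <<'E'
from tilt import *
st(); plan([rp(.062,.126,.06)],vmax=.043,wmax=6)
E
```

```text
{'time_s': 12.45, 'joint_positions': [-3.5493, 13.2092, -10.9337, 62.8538, -0.6211, -5.4061], 'eef_pos': [0.5193, 0.0373, 0.2484], 'tool_rot': [-17.0792, 86.9332, -15.2387], 'ft_force': [1.2534, -0.7254, 1.0595], 'opening': 0.0481}
1 dp [2.71, 2.16, 1.22] turn [-0.011, 0.071, 0.002]
2 dp [2.61, 2.14, 1.44] turn [-0.011, 0.071, 0.002]
3 dp [2.51, 2.11, 1.64] turn [-0.011, 0.071, 0.002]
4 dp [2.39, 2.09, 1.84] turn [-0.011, 0.071, 0.002]
5 dp [2.25, 2.06, 2.03] turn [-0.011, 0.071, 0.002]
  -> [0.5838 0.1452 0.1147]
```

Request:
arm_command(series=[{"dp": [2.2,2.2,1.2],"turn": [-0.011,0.071,0],"jaw": 4.8},{"dp": [2.2,2.1,1.4],"turn": [-0.011,0.071,0],"jaw": 4.8},{"dp": [2.2,2.1,1.6],"turn": [-0.011,0.071,0],"jaw": 4.8},{"dp": [2.0,2.1,1.8],"turn": [-0.011,0.071,0],"jaw": 4.8},{"dp": [1.0,1.5,1.5],"turn": [-0.011,0.071,0],"jaw": 4.8}])

```text
time_s: 12.95
eef_pos: [0.5876, 0.1475, 0.1437]
tool_rot: [-178.2, 72.4, -172.9]
ft_force: [1.2, 0.1, 0.1]
opening: 0.048
```

Request:
arm_command(series=[{"dp": [0,0,0],"turn": [0,0,0],"jaw": 4.8},{"dp": [0,0,0],"turn": [0,0,0],"jaw": 4.8}])

```text
time_s: 13.15
eef_pos: [0.5876, 0.1495, 0.1357]
tool_rot: [-178.2, 71.8, -172.9]
ft_force: [-0.8, -1.3, 0.6]
opening: 0.048
```

```bash
python3 - <<'E'
from tilt import *
st(); plan([rp(.062,.126,.04),rp(.062,.126,.006)],vmax=.02,wmax=6)
E
```

```text
{'time_s': 13.15, 'joint_positions': [7.3304, 45.4127, 21.9184, 84.7029, 0.0694, 1.9613], 'eef_pos': [0.5876, 0.1495, 0.1357], 'tool_rot': [-178.2497, 71.8026, -172.8917], 'ft_force': [-0.7812, -1.3383, 0.5756], 'opening': 0.048}
1 dp [1.35, -0.12, -0.11] turn [0.002, -0.004, 0.004]
2 dp [1.35, -0.12, -0.11] turn [0.002, -0.004, 0.004]
3 dp [1.35, -0.13, -0.12] turn [0.002, -0.004, 0.004]
  -> [0.5724 0.1442 0.0983]
4 dp [1.62, -0.0, -0.51] turn [0.0, -0.0, 0.0]
5 dp [1.62, -0.0, -0.51] turn [0.0, -0.0, 0.0]
  -> [0.553  0.1425 0.0705]
```

Request:
arm_command(series=[{"dp": [1.3,-0.2,-0.1],"turn": [0.002,-0.004,0.004],"jaw": 4.8},{"dp": [1.3,-0.1,-0.2],"turn": [0.002,-0.004,0.004],"jaw": 4.8},{"dp": [1.3,-0.1,-0.2],"turn": [0.002,-0.004,0.004],"jaw": 4.8},{"dp": [1,0,-0.2],"turn": [0,0,0],"jaw": 4.8},{"dp": [0,0,0],"turn": [0,0,0],"jaw": 4.8}])

```text
time_s: 13.65
eef_pos: [0.566, 0.1408, 0.0981]
tool_rot: [179.9, 73.4, -175.4]
ft_force: [-0.6, -0.4, 0.0]
opening: 0.0483
```

```bash
python3 - <<'E'
from tilt import *
st(); plan([rp(.062,.126,.006)],vmax=.02,wmax=6)
E
```

```text
{'time_s': 13.65, 'joint_positions': [6.4895, 42.5662, 11.0862, 75.1006, 0.5284, 1.6775], 'eef_pos': [0.566, 0.1408, 0.0981], 'tool_rot': [179.9034, 73.4112, -175.3616], 'ft_force': [-0.559, -0.3826, 0.0215], 'opening': 0.0483}
1 dp [1.51, 0.14, -0.22] turn [-0.002, 0.008, -0.001]
2 dp [1.51, 0.14, -0.21] turn [-0.002, 0.008, -0.001]
  -> [0.553  0.1425 0.0705]
```

Request:
arm_command(series=[{"dp": [1.3,0.2,-0.2],"turn": [0,0.008,0],"jaw": 4.8},{"dp": [1.3,0.1,-0.2],"turn": [0,0.008,0],"jaw": 4.8},{"dp": [0.6,0,-0.1],"turn": [0,0,0],"jaw": 4.8},{"dp": [0.3,0,0],"turn": [0,0,0],"jaw": 4.8},{"dp": [0,0,0],"turn": [0,0,0],"jaw": 4.8}])

```text
time_s: 14.15
eef_pos: [0.5507, 0.1421, 0.0677]
tool_rot: [179.9, 72.8, -175.4]
ft_force: [-0.8, 0.2, 0.5]
opening: 0.0479
```

```bash
python3 - <<'E'
from tilt import *
st(); plan([rp(.062,.126,.006)],vmax=.02,wmax=6)
E
```

```text
{'time_s': 14.15, 'joint_positions': [6.7323, 43.0414, 6.8824, 71.0085, 0.6401, 1.9573], 'eef_pos': [0.5507, 0.1421, 0.0677], 'tool_rot': [179.8863, 72.8209, -175.4353], 'ft_force': [-0.8183, 0.1747, 0.539], 'opening': 0.0479}
1 dp [-0.33, 0.02, 0.13] turn [-0.005, 0.006, -0.002]
  -> [0.553  0.1425 0.0705]
```

Request:
arm_command(series=[{"dp": [-0.4,0,0.1],"turn": [-0.005,0.006,0],"jaw": 4.8},{"dp": [-0.2,0,0.1],"turn": [0,0,0],"jaw": 2.5},{"dp": [0,0,0],"turn": [0,0,0],"jaw": 2.5},{"dp": [0,0,0],"turn": [0,0,0],"jaw": 2.5},{"dp": [0,0,0],"turn": [0,0,0],"jaw": 2.5}], force=50)

```text
time_s: 14.65
eef_pos: [0.5549, 0.1427, 0.0736]
tool_rot: [179.5, 72.4, -175.5]
ft_force: [-0.8, 0.6, -0.2]
opening: 0.0315
```

```bash
python3 - <<'E'
from tilt import *
s=st(); G=grasp(s["eef_pos"],s["tool_rot"],.126); np.save("G_short.npy",np.c_[G[0],G[1]]); print(G[0].round(4))
plan([rp(.062,.126,.05)],vmax=.02,wmax=6)
a=stow(G,-.055,.08,.05); u=rp(.05,.126,.09)[0]; print("then from",u.round(3))
plan([(a[0]+[0,.12,.08],a[1]),a],vmax=.042,wmax=6,start=(u,E_('xyz',s["tool_rot"])))
E
```

```text
{'time_s': 14.65, 'joint_positions': [6.7323, 43.5384, 8.6872, 72.7199, 0.6732, 1.62], 'eef_pos': [0.5549, 0.1427, 0.0736], 'tool_rot': [179.4952, 72.4165, -175.4965], 'ft_force': [-0.807, 0.6114, -0.1839], 'opening': 0.0315}
[ 0.0622 -0.0001  0.0097]
1 dp [-1.28, -0.0, 0.41] turn [0.0, -0.0, -0.001]
2 dp [-1.28, -0.0, 0.41] turn [0.0, -0.0, -0.001]
3 dp [-1.28, -0.0, 0.41] turn [0.0, -0.0, -0.001]
  -> [0.5781 0.1447 0.1065]
then from [0.611 0.148 0.132]
1 dp [0.4, -3.16, -2.46] turn [0.014, -0.102, -0.0]
2 dp [0.15, -3.19, -2.44] turn [0.014, -0.102, -0.0]
3 dp [-0.1, -3.23, -2.39] turn [0.014, -0.102, -0.0]
4 dp [-0.34, -3.26, -2.33] turn [0.014, -0.102, -0.0]
5 dp [-0.57, -3.3, -2.23] turn [0.014, -0.102, -0.0]
6 dp [-0.79, -3.33, -2.12] turn [0.014, -0.102, -0.0]
  -> [ 0.4801 -0.0543  0.1537]
7 dp [1.9, -3.0, -0.6] turn [-0.0, 0.0, 0.0]
8 dp [1.9, -3.0, -0.6] turn [-0.0, 0.0, 0.0]
9 dp [1.9, -3.0, -0.6] turn [-0.0, 0.0, 0.0]
10 dp [1.9, -3.0, -0.6] turn [-0.0, 0.0, 0.0]
  -> [ 0.4801 -0.1743  0.0737]
```

Request:
arm_command(series=[{"dp": [-1.3,0,0.4],"turn": [0,0,0],"jaw": 2.5},{"dp": [-2.5,0,0.5],"turn": [0,0,0],"jaw": 2.5},{"dp": [-3,0,0],"turn": [0,0,0],"jaw": 2.5},{"dp": [-3,-0.5,-1],"turn": [0,0,0],"jaw": 2.5}])

```text
time_s: 15.05
eef_pos: [0.5823, 0.1399, 0.1649]
tool_rot: [179.6, 71.9, -175.3]
ft_force: [0.3, -0.2, -1.5]
opening: 0.0311
```

Request:
arm_command(series=[{"dp": [-0.5,-3.2,-2.0],"turn": [0.014,-0.1,0],"jaw": 2.5},{"dp": [-0.5,-3.2,-2.0],"turn": [0.014,-0.1,0],"jaw": 2.5},{"dp": [-0.5,-3.2,-2.0],"turn": [0.014,-0.1,0],"jaw": 2.5},{"dp": [-0.5,-3.2,-2.0],"turn": [0.014,-0.1,0],"jaw": 2.5},{"dp": [-0.5,-3.2,-2.0],"turn": [0.014,-0.1,0],"jaw": 2.5}])

```text
time_s: 15.55
eef_pos: [0.5073, -0.0265, 0.2015]
tool_rot: [-1.8, 78.1, -0.5]
ft_force: [0.9, -1.7, -1.4]
opening: 0.031
```

```bash
python3 - <<'E'
from tilt import *
G=ld("short"); st(); plan([stow(G,-.055,.08,.05)],vmax=.03,wmax=6)
E
```

```text
{'time_s': 15.55, 'joint_positions': [-12.8714, 6.7019, -27.7366, 43.9538, 2.5212, -13.8619], 'eef_pos': [0.5073, -0.0265, 0.2015], 'tool_rot': [-1.7747, 78.1254, -0.5279], 'ft_force': [0.8657, -1.72, -1.4466], 'opening': 0.031}
1 dp [1.71, -2.09, -0.8] turn [0.003, -0.014, 0.001]
2 dp [1.7, -2.09, -0.82] turn [0.003, -0.014, 0.001]
3 dp [1.69, -2.1, -0.84] turn [0.003, -0.014, 0.001]
4 dp [1.67, -2.1, -0.85] turn [0.003, -0.014, 0.001]
5 dp [1.66, -2.1, -0.87] turn [0.003, -0.014, 0.001]
6 dp [1.65, -2.11, -0.89] turn [0.003, -0.014, 0.001]
7 dp [1.63, -2.11, -0.9] turn [0.003, -0.014, 0.001]
  -> [ 0.4801 -0.1743  0.0737]
```

Request:
arm_command(series=[{"dp": [1.6,-2.3,-0.8],"turn": [0.003,-0.016,0],"jaw": 2.5},{"dp": [1.6,-2.3,-0.8],"turn": [0.003,-0.016,0],"jaw": 2.5},{"dp": [1.6,-2.3,-0.8],"turn": [0.003,-0.016,0],"jaw": 2.5},{"dp": [1.6,-2.3,-0.9],"turn": [0.003,-0.016,0],"jaw": 2.5},{"dp": [1.6,-2.2,-0.9],"turn": [0.003,-0.016,0],"jaw": 2.5}])

```text
time_s: 16.05
eef_pos: [0.4825, -0.1472, 0.1172]
tool_rot: [-1.7, 72.7, -1.5]
ft_force: [0.3, -0.7, -2.3]
opening: 0.0309
```

Request:
arm_command(series=[{"dp": [1.5,-1.5,-0.8],"turn": [0.003,-0.014,0],"jaw": 2.5},{"dp": [0.8,-0.5,-0.4],"turn": [0,0,0],"jaw": 2.5},{"dp": [0,0,0],"turn": [0,0,0],"jaw": 2.5},{"dp": [0,0,0],"turn": [0,0,0],"jaw": 2.5}])

```text
time_s: 16.45
eef_pos: [0.4754, -0.1698, 0.0893]
tool_rot: [-1.3, 72.0, -1.6]
ft_force: [0.8, 0.3, -1.3]
opening: 0.0312
```

```bash
python3 - <<'E'
from tilt import *
G=ld("short"); st(); plan([stow(G,-.055,.08,.01)],vmax=.03,wmax=6)
E
```

```text
{'time_s': 16.45, 'joint_positions': [-34.2076, 11.934, -43.6155, 19.1707, 9.5871, -32.7081], 'eef_pos': [0.4754, -0.1698, 0.0893], 'tool_rot': [-1.3401, 72.0225, -1.5506], 'ft_force': [0.7649, 0.3302, -1.3339], 'opening': 0.0312}
1 dp [2.72, -0.2, -0.63] turn [-0.002, 0.005, 0.006]
2 dp [2.72, -0.22, -0.62] turn [-0.002, 0.005, 0.006]
  -> [ 0.4801 -0.1743  0.0337]
```

Request:
arm_command(series=[{"dp": [2,-0.2,-0.5],"turn": [-0.002,0.005,0.006],"jaw": 2.5},{"dp": [2,-0.2,-0.5],"turn": [-0.002,0.005,0.006],"jaw": 2.5},{"dp": [1.2,-0.1,-0.3],"turn": [0,0,0],"jaw": 2.5},{"dp": [0,0,0],"turn": [0,0,0],"jaw": 2.5}])

```text
time_s: 16.85
eef_pos: [0.4833, -0.1738, 0.0384]
tool_rot: [-0.0, 72.3, 0.4]
ft_force: [-0.3, 0.6, -1.4]
opening: 0.0313
```

```bash
python3 - <<'E'
from tilt import *
G=ld("short"); st(); plan([stow(G,-.055,.08,.0)],vmax=.03,wmax=6)
E
```

```text
{'time_s': 16.85, 'joint_positions': [-34.3234, 18.4299, -45.2313, 11.6505, 9.9661, -33.477], 'eef_pos': [0.4833, -0.1738, 0.0384], 'tool_rot': [-0.0428, 72.3116, 0.3986], 'ft_force': [-0.3225, 0.5942, -1.4258], 'opening': 0.0313}
1 dp [1.31, -0.04, -0.75] turn [0.006, 0.005, 0.001]
  -> [ 0.4801 -0.1743  0.0237]
```

Request:
arm_command(series=[{"dp": [0.8,-0.05,-0.3],"turn": [0.006,0.005,0],"jaw": 2.5},{"dp": [0.4,0,-0.2],"turn": [0,0,0],"jaw": 2.5},{"dp": [0.2,0,-0.1],"turn": [0,0,0],"jaw": 2.5},{"dp": [0,0,0],"turn": [0,0,0],"jaw": 2.5}])

```text
time_s: 17.25
eef_pos: [0.4839, -0.1739, 0.0248]
tool_rot: [-0.1, 72.4, 0.2]
ft_force: [0.8, 0.7, -1.2]
opening: 0.0311
```

Request:
arm_command(series=[{"dp": [0.1,0,-0.03],"turn": [0,0,0],"jaw": 2.5},{"dp": [0.1,0,-0.03],"turn": [0,0,0],"jaw": 2.5}])

```text
time_s: 17.45
eef_pos: [0.4843, -0.1741, 0.0233]
tool_rot: [-0.2, 72.4, 0.1]
ft_force: [0.6, 0.3, -2.7]
opening: 0.0311
```

Request:
arm_command(series=[{"dp": [0.17,0,0.5],"turn": [0,0,0],"jaw": 2.5},{"dp": [0.17,0,0.5],"turn": [0,0,0],"jaw": 2.5},{"dp": [0.17,0,0.5],"turn": [0,0,0],"jaw": 2.5},{"dp": [0.15,0,0.4],"turn": [0,0,0],"jaw": 2.5}])

```text
time_s: 17.85
eef_pos: [0.506, -0.1744, 0.0231]
tool_rot: [-0.2, 72.4, -0.0]
ft_force: [-0.8, 0.5, -0.5]
opening: 0.0312
```

```bash
python3 - <<'E'
from tilt import *
G=ld("short"); st(); plan([stow(G,-.028,.08,-.001),stow(G,0,.08,-.001)],vmax=.03,wmax=6)
E
```

```text
{'time_s': 17.85, 'joint_positions': [-32.5985, 21.7862, -43.198, 10.014, 9.3873, -31.5478], 'eef_pos': [0.506, -0.1744, 0.0231], 'tool_rot': [-0.2209, 72.3606, -0.0329], 'ft_force': [-0.8187, 0.4966, -0.5135], 'opening': 0.0312}
1 dp [0.08, 0.01, 0.09] turn [0.001, 0.004, 0.003]
  -> [ 0.5071 -0.1742  0.0227]
2 dp [0.84, -0.0, 2.67] turn [0.0, 0.0, -0.0]
  -> [ 0.5351 -0.1742  0.0227]
```

Request:
arm_command(series=[{"dp": [0.08,0,0.25],"turn": [0,0,0],"jaw": 2.5},{"dp": [0.08,0,0.25],"turn": [0,0,0],"jaw": 2.5}])

```text
time_s: 18.05
eef_pos: [0.5083, -0.1742, 0.0228]
tool_rot: [-0.4, 72.8, -0.3]
ft_force: [-37.2, -1.4, 48.1]
opening: 0.0309
```

Request:
arm_command(series=[{"dp": [0.06,0,0.25],"turn": [0,0,0],"jaw": 2.5},{"dp": [0.06,0,0.25],"turn": [0,-0.005,0],"jaw": 2.5}])

```text
time_s: 18.25
eef_pos: [0.5086, -0.1741, 0.0229]
tool_rot: [-0.6, 73.0, -0.7]
ft_force: [-17.6, -1.7, 17.3]
opening: 0.0312
```

Request:
arm_command(series=[{"dp": [0.05,0,0.25],"turn": [0,-0.005,0],"jaw": 2.5},{"dp": [0.05,0,0.25],"turn": [0,-0.005,0],"jaw": 2.5}])

```text
time_s: 18.45
eef_pos: [0.5095, -0.1739, 0.023]
tool_rot: [-0.6, 72.8, -0.9]
ft_force: [-15.3, -1.8, 14.8]
opening: 0.0312
```

Request:
arm_command(series=[{"dp": [0.0,0,0.25],"turn": [0,-0.008,0.005],"jaw": 2.5},{"dp": [0.04,0,0.25],"turn": [0,-0.005,0.005],"jaw": 2.5}])

```text
time_s: 18.65
eef_pos: [0.5114, -0.1736, 0.023]
tool_rot: [1.2, 72.4, 1.0]
ft_force: [-8.2, -1.4, 2.3]
opening: 0.031
```

Request:
arm_command(series=[{"dp": [0.05,0,0.25],"turn": [0,-0.005,0.003],"jaw": 2.5},{"dp": [0.05,0,0.25],"turn": [0,0,0],"jaw": 2.5}])

```text
time_s: 18.85
eef_pos: [0.5127, -0.1736, 0.023]
tool_rot: [1.7, 72.5, 1.3]
ft_force: [-13.1, 0.4, 13.5]
opening: 0.0311
```

Request:
arm_command(series=[{"dp": [0.05,0,0.25],"turn": [0,0,0],"jaw": 2.5},{"dp": [0.05,0,0.25],"turn": [0,0,0],"jaw": 2.5}])

```text
time_s: 19.05
eef_pos: [0.515, -0.1735, 0.023]
tool_rot: [1.7, 72.8, 1.2]
ft_force: [-8.1, -1.1, 5.1]
opening: 0.0309
```

Request:
arm_command(series=[{"dp": [0.05,0,0.25],"turn": [0,-0.005,0],"jaw": 2.5},{"dp": [0.05,0,0.25],"turn": [0,-0.005,0],"jaw": 2.5},{"dp": [0.05,0,0.25],"turn": [0,0,0],"jaw": 2.5},{"dp": [0.05,0,0.25],"turn": [0,0,0],"jaw": 2.5}])

```text
time_s: 19.45
eef_pos: [0.5206, -0.1733, 0.023]
tool_rot: [1.5, 72.8, 0.8]
ft_force: [-8.5, -1.2, 6.8]
opening: 0.0312
```

Request:
arm_command(series=[{"dp": [0.05,0,0.25],"turn": [0,-0.003,0],"jaw": 2.5},{"dp": [0.05,0,0.25],"turn": [0,-0.003,0],"jaw": 2.5},{"dp": [0.05,0,0.25],"turn": [0,0,0],"jaw": 2.5}])

```text
time_s: 19.75
eef_pos: [0.5247, -0.1732, 0.023]
tool_rot: [1.4, 72.9, 0.6]
ft_force: [-9.2, -1.5, 7.5]
opening: 0.0308
```

```bash
python3 - <<'E'
from tilt import *
G=ld("short"); st(); plan([stow(G,0,.08,-.001)],vmax=.03,wmax=6)
E
```

```text
{'time_s': 19.75, 'joint_positions': [-31.1359, 23.2624, -40.188, 11.8717, 8.907, -29.2062], 'eef_pos': [0.5247, -0.1732, 0.023], 'tool_rot': [1.3816, 72.882, 0.6014], 'ft_force': [-9.1581, -1.5304, 7.5012], 'opening': 0.0308}
1 dp [0.33, -0.09, 0.99] turn [-0.016, -0.005, -0.0]
  -> [ 0.5351 -0.1742  0.0227]
```

Request:
arm_command(series=[{"dp": [0.05,0,0.25],"turn": [0,-0.003,0],"jaw": 2.5},{"dp": [0.05,0,0.25],"turn": [0,-0.003,0],"jaw": 2.5},{"dp": [0.05,0,0.2],"turn": [0,0,0],"jaw": 2.5}])

```text
time_s: 20.05
eef_pos: [0.5282, -0.1731, 0.0229]
tool_rot: [1.3, 73.0, 0.3]
ft_force: [-14.9, 0.3, 17.0]
opening: 0.031
```

Request:
arm_command(series=[{"dp": [0.05,0,0.18],"turn": [0,-0.002,0],"jaw": 2.5},{"dp": [0.05,0,0.18],"turn": [0,-0.002,0],"jaw": 2.5}])

```text
time_s: 20.25
eef_pos: [0.529, -0.1731, 0.0229]
tool_rot: [1.1, 73.1, 0.1]
ft_force: [-13.0, 0.3, 14.4]
opening: 0.031
```

Request:
arm_command(series=[{"dp": [0.05,0,0.18],"turn": [0,-0.002,0],"jaw": 2.5},{"dp": [0.05,0,0.18],"turn": [0,-0.002,0],"jaw": 2.5}])

```text
time_s: 20.45
eef_pos: [0.53, -0.173, 0.0229]
tool_rot: [1.1, 73.1, -0.0]
ft_force: [-11.7, -0.1, 12.6]
opening: 0.031
```

Request:
arm_command(series=[{"dp": [0.05,0,0.18],"turn": [0,-0.002,0],"jaw": 2.5},{"dp": [0.05,0,0.18],"turn": [0,-0.002,0],"jaw": 2.5}])

```text
time_s: 20.65
eef_pos: [0.531, -0.1729, 0.0229]
tool_rot: [1.0, 73.2, -0.2]
ft_force: [-11.9, -1.1, 12.7]
opening: 0.0314
```

Request:
arm_command(series=[{"dp": [0.02,0,0.18],"turn": [0,-0.005,0],"jaw": 2.5},{"dp": [0.04,0,0.18],"turn": [0,-0.002,0],"jaw": 2.5}])

```text
time_s: 20.85
eef_pos: [0.5325, -0.1728, 0.023]
tool_rot: [1.0, 73.0, -0.3]
ft_force: [-11.1, -1.2, 11.3]
opening: 0.0311
```

Request:
arm_command(series=[{"dp": [0.05,0,0.18],"turn": [0,-0.002,0],"jaw": 2.5}])

```text
time_s: 20.95
eef_pos: [0.5329, -0.1728, 0.0229]
tool_rot: [0.9, 73.0, -0.4]
ft_force: [-16.4, -1.4, 20.1]
opening: 0.0311
```

Request:
arm_command(series=[{"dp": [0.05,0,0.18],"turn": [0,-0.002,0],"jaw": 2.5}])

```text
time_s: 21.05
eef_pos: [0.5333, -0.1728, 0.0229]
tool_rot: [0.9, 73.1, -0.5]
ft_force: [-13.0, -0.2, 14.2]
opening: 0.0308
```

Request:
arm_command(series=[{"dp": [0.05,0,0.18],"turn": [0,-0.002,0],"jaw": 2.5}])

```text
time_s: 21.15
eef_pos: [0.5337, -0.1727, 0.0229]
tool_rot: [0.8, 73.1, -0.6]
ft_force: [-14.6, -0.6, 17.3]
opening: 0.0311
```

Still creeping forward, partly held back by floor friction. I unload it vertically and keep feeling for the stop.

Request:
arm_command(series=[{"dp": [0.02,0,0.18],"turn": [0,-0.004,0],"jaw": 2.5}])

```text
time_s: 21.25
eef_pos: [0.5338, -0.1727, 0.023]
tool_rot: [0.8, 73.1, -0.7]
ft_force: [-12.6, -2.0, 9.0]
opening: 0.0312
```

Request:
arm_command(series=[{"dp": [0.04,0,0.18],"turn": [0,-0.002,0],"jaw": 2.5}])

```text
time_s: 21.35
eef_pos: [0.5337, -0.1727, 0.0229]
tool_rot: [0.7, 73.2, -0.8]
ft_force: [-16.2, -1.1, 18.0]
opening: 0.0311
```

Request:
arm_command(series=[{"dp": [0.03,0,0.18],"turn": [0,-0.002,0],"jaw": 2.5}])

```text
time_s: 21.45
eef_pos: [0.5338, -0.1727, 0.0229]
tool_rot: [0.6, 73.2, -1.0]
ft_force: [-13.6, -1.2, 12.6]
opening: 0.0309
```

Request:
arm_command(series=[{"dp": [0.03,0,0.18],"turn": [0,-0.002,0],"jaw": 2.5}])

```text
time_s: 21.55
eef_pos: [0.5337, -0.1727, 0.0229]
tool_rot: [0.6, 73.3, -1.1]
ft_force: [-13.7, -1.4, 12.0]
opening: 0.0313
```

The stop is felt at x=0.5338, four rows without advance. I release it and go to the long stone.

Request:
arm_command(series=[{"dp": [0,0,0],"turn": [0,0,0],"jaw": 2.5},{"dp": [0,0,0],"turn": [0,0,0],"jaw": 4.6},{"dp": [0,0,0],"turn": [0,0,0],"jaw": 4.6},{"dp": [-0.5,0,0],"turn": [0,0,0],"jaw": 4.6},{"dp": [-2,0,0],"turn": [0,0,0],"jaw": 4.6}])

```text
time_s: 22.05
eef_pos: [0.5266, -0.1719, 0.0463]
tool_rot: [0.9, 73.4, -0.8]
ft_force: [0.3, 0.8, -0.3]
opening: 0.0462
```

Request:
arm_command(series=[{"dp": [-4,0,0],"turn": [0,0,0],"jaw": 4.6},{"dp": [-4,0,0],"turn": [0,0,0],"jaw": 4.6},{"dp": [-4,0,0],"turn": [0,0,0],"jaw": 4.6},{"dp": [-3,0,0],"turn": [0,0,0],"jaw": 4.8}])

```text
time_s: 22.45
eef_pos: [0.4813, -0.1702, 0.1942]
tool_rot: [1.2, 73.5, -0.4]
ft_force: [-0.8, -1.0, -0.1]
opening: 0.0481
```

```bash
python3 - <<'E'
from tilt import *
st(); a=rp(.08,.042,.07); plan([(a[0]+[-.05,-.2,.08],tilted(a[1],-25)),a],vmax=.043,wmax=6)
im=manip.camera("top"); cv2.imwrite("pics/a4.png",cv2.resize(im[235:345,370:560],None,fx=4,fy=4,interpolation=cv2.INTER_CUBIC))
E
```

```text
{'time_s': 22.45, 'joint_positions': [-33.4255, 5.1849, -31.9132, 38.984, 8.901, -30.7437], 'eef_pos': [0.4813, -0.1702, 0.1942], 'tool_rot': [1.2364, 73.5267, -0.3569], 'ft_force': [-0.7762, -1.0143, -0.0964], 'opening': 0.0481}
1 dp [-0.17, 3.99, 0.69] turn [-0.023, 0.031, 0.004]
2 dp [-0.17, 3.97, 0.78] turn [-0.023, 0.031, 0.004]
3 dp [-0.19, 3.95, 0.86] turn [-0.023, 0.031, 0.004]
4 dp [-0.2, 3.93, 0.95] turn [-0.023, 0.031, 0.004]
5 dp [-0.22, 3.91, 1.03] turn [-0.023, 0.031, 0.004]
  -> [0.5175 0.0281 0.2132]
6 dp [1.47, 3.25, 0.94] turn [0.0, 0.073, 0.0]
7 dp [1.4, 3.25, 1.04] turn [0.0, 0.073, 0.0]
8 dp [1.32, 3.25, 1.14] turn [0.0, 0.073, 0.0]
9 dp [1.23, 3.25, 1.23] turn [0.0, 0.073, 0.0]
10 dp [1.14, 3.25, 1.32] turn [0.0, 0.073, 0.0]
11 dp [1.04, 3.25, 1.4] turn [0.0, 0.073, 0.0]
  -> [0.5675 0.2281 0.1332]
```

View pics/a4.png

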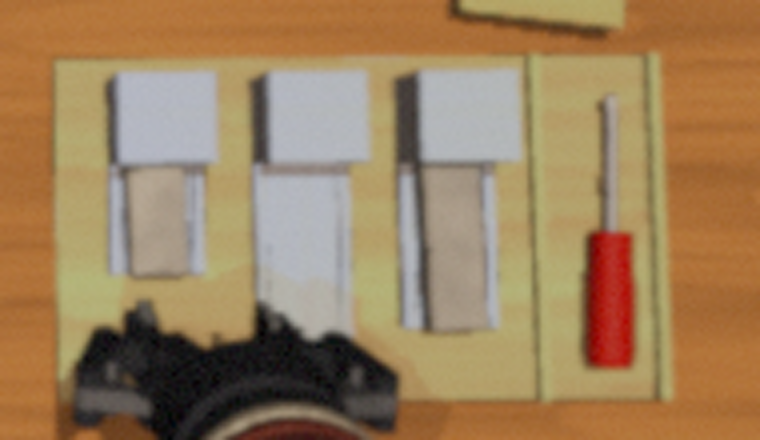

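Both stones lie flat and flush with their rows' open ends. Now the long stone.

Request:
arm_command(series=[{"dp": [-0.5,4.0,0.7],"turn": [-0.023,0.031,0.004],"jaw": 4.8},{"dp": [-0.5,4.0,0.8],"turn": [-0.023,0.031,0.004],"jaw": 4.8},{"dp": [-0.5,4.0,0.9],"turn": [-0.023,0.031,0.004],"jaw": 4.8},{"dp": [-0.5,4.0,0.9],"turn": [-0.023,0.031,0.004],"jaw": 4.8},{"dp": [-0.5,4.0,1.0],"turn": [-0.023,0.031,0.004],"jaw": 4.8}])

```text
time_s: 23.0
eef_pos: [0.5166, 0.03, 0.2378]
tool_rot: [-3.1, 81.9, 1.6]
ft_force: [0.8, -1.1, 0.5]
opening: 0.0483
```

Request:
arm_command(series=[{"dp": [0.5,3.5,0.9],"turn": [0,0.073,0],"jaw": 4.8},{"dp": [0.5,3.5,1],"turn": [0,0.073,0],"jaw": 4.8},{"dp": [0.5,3.5,1.1],"turn": [0,0.073,0],"jaw": 4.8},{"dp": [0.5,3.0,1.2],"turn": [0,0.073,0],"jaw": 4.8}])

```text
time_s: 23.4
eef_pos: [0.5489, 0.1757, 0.2217]
tool_rot: [-176.3, 81.3, -171.5]
ft_force: [0.6, -0.3, -0.3]
opening: 0.0477
```

```bash
python3 - <<'E'
from tilt import *
st(); plan([rp(.08,.042,.07)],vmax=.043,wmax=6)
E
```

```text
{'time_s': 23.4, 'joint_positions': [10.3279, 30.2118, 9.7825, 78.2762, 0.2777, 5.4796], 'eef_pos': [0.5489, 0.1757, 0.2217], 'tool_rot': [-176.3332, 81.2901, -171.5061], 'ft_force': [0.5705, -0.2507, -0.2972], 'opening': 0.0477}
1 dp [2.78, 1.71, 1.2] turn [-0.001, 0.051, 0.003]
2 dp [2.72, 1.7, 1.35] turn [-0.001, 0.051, 0.003]
3 dp [2.65, 1.69, 1.49] turn [-0.001, 0.051, 0.003]
  -> [0.5675 0.2281 0.1332]
```

Request:
arm_command(series=[{"dp": [2.5,1.7,1.2],"turn": [0,0.051,0.003],"jaw": 4.8},{"dp": [2.5,1.7,1.3],"turn": [0,0.051,0.003],"jaw": 4.8},{"dp": [1.8,1.5,1.3],"turn": [0,0.051,0.003],"jaw": 4.8},{"dp": [0,0,0],"turn": [0,0,0],"jaw": 4.8},{"dp": [0,0,0],"turn": [0,0,0],"jaw": 4.8}])

```text
time_s: 23.9
eef_pos: [0.5702, 0.2336, 0.1395]
tool_rot: [-179.9, 72.0, -174.8]
ft_force: [-0.4, -0.1, 0.4]
opening: 0.0485
```

```bash
python3 - <<'E'
from tilt import *
st(); plan([rp(.08,.042,.03)],vmax=.02,wmax=6)
E
```

```text
{'time_s': 23.9, 'joint_positions': [14.0369, 45.905, 23.5454, 85.4447, 2.722, 8.5423], 'eef_pos': [0.5702, 0.2336, 0.1395], 'tool_rot': [-179.8695, 71.9956, -174.8013], 'ft_force': [-0.3667, -0.0967, 0.3722], 'opening': 0.0485}
1 dp [1.51, -0.17, -0.43] turn [0.0, -0.003, 0.0]
2 dp [1.51, -0.17, -0.43] turn [0.0, -0.003, 0.0]
3 dp [1.5, -0.17, -0.43] turn [0.0, -0.003, 0.0]
  -> [0.5447 0.2261 0.1005]
```

Request:
arm_command(series=[{"dp": [1.5,-0.2,-0.4],"turn": [0,-0.003,0],"jaw": 4.8},{"dp": [1.5,-0.2,-0.4],"turn": [0,-0.003,0],"jaw": 4.8},{"dp": [1.2,-0.2,-0.4],"turn": [0,-0.003,0],"jaw": 4.8},{"dp": [0.5,0,-0.2],"turn": [0,0,0],"jaw": 4.8},{"dp": [0,0,0],"turn": [0,0,0],"jaw": 4.8}])

```text
time_s: 24.4
eef_pos: [0.5442, 0.223, 0.1054]
tool_rot: [179.9, 73.3, -175.1]
ft_force: [0.0, -0.4, 0.7]
opening: 0.048
```

```bash
python3 - <<'E'
from tilt import *
st(); plan([rp(.08,.042,.008)],vmax=.02,wmax=6)
E
```

```text
{'time_s': 24.4, 'joint_positions': [13.7513, 42.5318, 12.154, 76.1128, 2.5285, 8.4104], 'eef_pos': [0.5442, 0.223, 0.1054], 'tool_rot': [179.9344, 73.3219, -175.0911], 'ft_force': [0.0475, -0.3787, 0.7373], 'opening': 0.048}
1 dp [1.27, 0.15, -0.24] turn [-0.0, 0.007, -0.0]
2 dp [1.27, 0.15, -0.23] turn [-0.0, 0.007, -0.0]
  -> [0.5321 0.225  0.0824]
```

Request:
arm_command(series=[{"dp": [1.1,0.2,-0.2],"turn": [0,0.007,0],"jaw": 4.8},{"dp": [1.0,0.1,-0.2],"turn": [0,0.007,0],"jaw": 4.8},{"dp": [0.4,0,-0.1],"turn": [0,0,0],"jaw": 4.8},{"dp": [0.1,0,0],"turn": [0,0,0],"jaw": 4.8},{"dp": [0,0,0],"turn": [0,0,0],"jaw": 4.8}])

```text
time_s: 24.9
eef_pos: [0.5323, 0.2252, 0.0825]
tool_rot: [179.8, 72.7, -175.2]
ft_force: [-0.8, -0.1, 0.1]
opening: 0.0483
```

```bash
python3 - <<'E'
from tilt import *
st(); plan([rp(.08,.042,.009)],vmax=.02,wmax=6)
E
```

```text
{'time_s': 24.9, 'joint_positions': [14.118, 43.0014, 9.1987, 73.271, 2.7692, 8.7442], 'eef_pos': [0.5323, 0.2252, 0.0825], 'tool_rot': [179.8048, 72.7098, -175.237], 'ft_force': [-0.7961, -0.1173, 0.1475], 'opening': 0.0483}
1 dp [-0.08, -0.02, 0.01] turn [-0.0, 0.004, -0.001]
  -> [0.5327 0.225  0.0833]
```

Request:
arm_command(series=[{"dp": [-0.1,0,0],"turn": [0,0,0],"jaw": 2.5},{"dp": [0,0,0],"turn": [0,0,0],"jaw": 2.5},{"dp": [0,0,0],"turn": [0,0,0],"jaw": 2.5},{"dp": [0,0,0],"turn": [0,0,0],"jaw": 2.5}], force=50)

```text
time_s: 25.3
eef_pos: [0.5328, 0.2255, 0.0838]
tool_rot: [179.7, 72.7, -175.3]
ft_force: [-0.5, -0.1, 0.4]
opening: 0.0304
```

```bash
python3 - <<'E'
from tilt import *
s=st(); G=grasp(s["eef_pos"],s["tool_rot"],.042); np.save("G_long.npy",np.c_[G[0],G[1]]); print(G[0].round(4))
a=stow(G,-.055,0,.06); u=rp(.07,.042,.095)[0]; print("then from",u.round(3))
plan([(np.array([.50,-.05,.22]),a[1]),a],vmax=.042,wmax=6,start=(u,E_('xyz',s["tool_rot"])))
E
```

```text
{'time_s': 25.3, 'joint_positions': [14.1226, 42.9984, 9.4033, 73.4811, 2.7923, 8.7389], 'eef_pos': [0.5328, 0.2255, 0.0838], 'tool_rot': [179.7277, 72.7038, -175.3079], 'ft_force': [-0.5085, -0.1081, 0.4167], 'opening': 0.0304}
[ 0.0802 -0.0005  0.0096]
then from [0.59  0.23  0.148]
1 dp [-0.44, -3.39, -1.63] turn [0.011, -0.076, -0.0]
2 dp [-0.56, -3.41, -1.55] turn [0.011, -0.076, -0.0]
3 dp [-0.68, -3.42, -1.47] turn [0.011, -0.076, -0.0]
4 dp [-0.79, -3.44, -1.38] turn [0.011, -0.076, -0.0]
5 dp [-0.89, -3.45, -1.27] turn [0.011, -0.076, -0.0]
6 dp [-0.98, -3.47, -1.17] turn [0.011, -0.076, -0.0]
7 dp [-1.06, -3.48, -1.05] turn [0.011, -0.076, -0.0]
8 dp [-1.14, -3.49, -0.93] turn [0.011, -0.076, -0.0]
  -> [ 0.5  -0.05  0.22]
9 dp [1.97, -3.4, -1.29] turn [-0.0, 0.0, 0.0]
10 dp [1.97, -3.4, -1.29] turn [-0.0, 0.0, 0.0]
11 dp [1.97, -3.4, -1.29] turn [-0.0, 0.0, 0.0]
12 dp [1.97, -3.4, -1.29] turn [-0.0, 0.0, 0.0]
13 dp [1.97, -3.4, -1.29] turn [-0.0, 0.0, 0.0]
14 dp [1.97, -3.4, -1.29] turn [-0.0, 0.0, 0.0]
  -> [ 0.4622 -0.2539  0.0836]
```

Request:
arm_command(series=[{"dp": [-1.3,0,0.4],"turn": [0,0,0],"jaw": 2.5},{"dp": [-2.5,0,0.5],"turn": [0,0,0],"jaw": 2.5},{"dp": [-3,0,0],"turn": [0,0,0],"jaw": 2.5},{"dp": [-3,-0.5,-1],"turn": [0,0,0],"jaw": 2.5}])

```text
time_s: 25.7
eef_pos: [0.5597, 0.2224, 0.1752]
tool_rot: [-179.9, 72.2, -174.9]
ft_force: [-0.2, -0.6, -1.5]
opening: 0.0306
```

Request:
arm_command(series=[{"dp": [-0.8,-3.4,-1.5],"turn": [0.011,-0.076,0],"jaw": 2.5},{"dp": [-0.8,-3.4,-1.5],"turn": [0.011,-0.076,0],"jaw": 2.5},{"dp": [-0.8,-3.4,-1.4],"turn": [0.011,-0.076,0],"jaw": 2.5},{"dp": [-0.8,-3.4,-1.4],"turn": [0.011,-0.076,0],"jaw": 2.5},{"dp": [-0.8,-3.5,-1.3],"turn": [0.011,-0.076,0],"jaw": 2.5}])

```text
time_s: 26.2
eef_pos: [0.5135, 0.0456, 0.2274]
tool_rot: [-5.1, 84.8, -3.1]
ft_force: [1.5, -1.1, -0.8]
opening: 0.0308
```

Request:
arm_command(series=[{"dp": [-0.8,-3.5,-1.2],"turn": [0.011,-0.076,0],"jaw": 2.5},{"dp": [-0.8,-3.5,-1],"turn": [0.011,-0.076,0],"jaw": 2.5},{"dp": [-0.8,-3.5,-1],"turn": [0.011,-0.076,0],"jaw": 2.5}])

```text
time_s: 26.5
eef_pos: [0.4785, -0.0639, 0.2485]
tool_rot: [-0.9, 71.1, -0.7]
ft_force: [0.2, -0.3, -1.9]
opening: 0.0308
```

```bash
python3 - <<'E'
from tilt import *
G=ld("long"); st(); plan([stow(G,-.055,0,.06)],vmax=.036,wmax=6)
E
```

```text
{'time_s': 26.5, 'joint_positions': [-20.6163, -3.3856, -32.9595, 42.539, 6.3456, -19.7982], 'eef_pos': [0.4785, -0.0639, 0.2485], 'tool_rot': [-0.8939, 71.0554, -0.7125], 'ft_force': [0.194, -0.2971, -1.8528], 'opening': 0.0308}
1 dp [1.89, -2.36, -0.87] turn [0.0, 0.003, 0.001]
2 dp [1.89, -2.37, -0.87] turn [0.0, 0.003, 0.001]
3 dp [1.89, -2.37, -0.86] turn [0.0, 0.003, 0.001]
4 dp [1.9, -2.37, -0.85] turn [0.0, 0.003, 0.001]
5 dp [1.9, -2.37, -0.85] turn [0.0, 0.003, 0.001]
6 dp [1.9, -2.37, -0.84] turn [0.0, 0.003, 0.001]
7 dp [1.9, -2.37, -0.84] turn [0.0, 0.003, 0.001]
8 dp [1.9, -2.38, -0.83] turn [0.0, 0.003, 0.001]
  -> [ 0.4622 -0.2539  0.0836]
```

Request:
arm_command(series=[{"dp": [1.5,-2.9,-0.8],"turn": [0,0.003,0],"jaw": 2.5},{"dp": [1.5,-2.9,-0.8],"turn": [0,0.003,0],"jaw": 2.5},{"dp": [1.5,-2.9,-0.8],"turn": [0,0.003,0],"jaw": 2.5},{"dp": [1.8,-2.6,-0.8],"turn": [0,0.003,0],"jaw": 2.5},{"dp": [1.8,-2.6,-0.8],"turn": [0,0.003,0],"jaw": 2.5}])

```text
time_s: 27.0
eef_pos: [0.4635, -0.211, 0.1627]
tool_rot: [-2.1, 71.3, -2.1]
ft_force: [-0.2, -0.2, -1.6]
opening: 0.031
```

Request:
arm_command(series=[{"dp": [2,-2,-0.8],"turn": [0,0.003,0],"jaw": 2.5},{"dp": [1.5,-1,-0.6],"turn": [0,0.003,0],"jaw": 2.5},{"dp": [0,0,0],"turn": [0,0,0],"jaw": 2.5},{"dp": [0,0,0],"turn": [0,0,0],"jaw": 2.5}])

```text
time_s: 27.4
eef_pos: [0.4588, -0.2452, 0.1217]
tool_rot: [-1.9, 71.8, -2.2]
ft_force: [-0.1, 0.2, -1.9]
opening: 0.0309
```

```bash
python3 - <<'E'
from tilt import *
G=ld("long"); st(); plan([stow(G,-.052,0,.01)],vmax=.03,wmax=6)
E
```

```text
{'time_s': 27.4, 'joint_positions': [-43.7211, 11.2328, -37.9088, 27.0418, 11.9258, -41.9607], 'eef_pos': [0.4588, -0.2452, 0.1217], 'tool_rot': [-1.9219, 71.8245, -2.2322], 'ft_force': [-0.0708, 0.1881, -1.9414], 'opening': 0.0309}
1 dp [2.86, -0.26, -0.71] turn [-0.001, 0.003, 0.005]
2 dp [2.86, -0.27, -0.71] turn [-0.001, 0.003, 0.005]
3 dp [2.86, -0.28, -0.7] turn [-0.001, 0.003, 0.005]
  -> [ 0.4652 -0.2539  0.0336]
```

Request:
arm_command(series=[{"dp": [2.3,-0.4,-0.6],"turn": [0,0.003,0.005],"jaw": 2.5},{"dp": [2.3,-0.3,-0.6],"turn": [0,0.003,0.005],"jaw": 2.5},{"dp": [2.3,-0.2,-0.6],"turn": [0,0.003,0.005],"jaw": 2.5},{"dp": [0.8,0,-0.2],"turn": [0,0,0],"jaw": 2.5},{"dp": [0,0,0],"turn": [0,0,0],"jaw": 2.5}])

```text
time_s: 27.9
eef_pos: [0.4671, -0.254, 0.0459]
tool_rot: [-0.1, 72.0, -0.1]
ft_force: [-0.3, 1.1, -2.1]
opening: 0.0315
```

```bash
python3 - <<'E'
from tilt import *
G=ld("long"); st(); plan([stow(G,-.052,0,.00)],vmax=.03,wmax=6)
E
```

```text
{'time_s': 27.9, 'joint_positions': [-44.0795, 19.7913, -40.9988, 16.0631, 12.3907, -42.7201], 'eef_pos': [0.4671, -0.254, 0.0459], 'tool_rot': [-0.1468, 72.0095, -0.0729], 'ft_force': [-0.2593, 1.0828, -2.0576], 'opening': 0.0315}
1 dp [2.06, 0.01, -0.87] turn [0.0, 0.005, 0.002]
  -> [ 0.4652 -0.2539  0.0236]
```

Request:
arm_command(series=[{"dp": [1.2,0,-0.5],"turn": [0,0.005,0],"jaw": 2.5},{"dp": [0.7,0,-0.3],"turn": [0,0,0],"jaw": 2.5},{"dp": [0.3,0,-0.1],"turn": [0,0,0],"jaw": 2.5},{"dp": [0.1,0,0],"turn": [0,0,0],"jaw": 2.5},{"dp": [0,0,0],"turn": [0,0,0],"jaw": 2.5}])

```text
time_s: 28.4
eef_pos: [0.467, -0.2546, 0.0234]
tool_rot: [-0.8, 72.1, -0.7]
ft_force: [0.5, -0.2, -1.9]
opening: 0.0311
```

```bash
python3 - <<'E'
from tilt import *
G=ld("long"); st(); plan([stow(G,-.028,0,-.0005),stow(G,0,0,-.0005)],vmax=.03,wmax=6)
E
```

```text
{'time_s': 28.4, 'joint_positions': [-43.9933, 22.1894, -42.2394, 12.3527, 12.1699, -42.7277], 'eef_pos': [0.467, -0.2546, 0.0234], 'tool_rot': [-0.8198, 72.1061, -0.6701], 'ft_force': [0.5288, -0.2451, -1.8645], 'opening': 0.0311}
1 dp [0.72, 0.07, 2.1] turn [0.002, 0.003, 0.005]
  -> [ 0.4892 -0.2539  0.0231]
2 dp [0.85, -0.0, 2.67] turn [0.0, -0.0, 0.0]
  -> [ 0.5172 -0.2539  0.0231]
```

Request:
arm_command(series=[{"dp": [0.15,0.05,0.5],"turn": [0.002,0,0.005],"jaw": 2.5},{"dp": [0.16,0,0.5],"turn": [0,0,0],"jaw": 2.5},{"dp": [0.16,0,0.5],"turn": [0,0,0],"jaw": 2.5},{"dp": [0.13,0,0.4],"turn": [0,0,0],"jaw": 2.5}])

```text
time_s: 28.8
eef_pos: [0.4888, -0.2545, 0.0242]
tool_rot: [0.1, 72.1, 0.2]
ft_force: [-0.5, 0.2, -2.8]
opening: 0.0305
```

Request:
arm_command(series=[{"dp": [0.06,0,0.2],"turn": [0,0,0],"jaw": 2.5}])

```text
time_s: 28.9
eef_pos: [0.4906, -0.2543, 0.0238]
tool_rot: [0.2, 72.2, 0.2]
ft_force: [-6.1, -0.9, -2.0]
opening: 0.0311
```

Request:
arm_command(series=[{"dp": [0.05,0,0.18],"turn": [0,0,0],"jaw": 2.5}])

```text
time_s: 29.0
eef_pos: [0.4915, -0.2541, 0.0232]
tool_rot: [0.2, 72.3, 0.2]
ft_force: [-10.7, -2.2, 7.4]
opening: 0.0306
```

Request:
arm_command(series=[{"dp": [0.04,0,0.18],"turn": [0,0,0],"jaw": 2.5}])

```text
time_s: 29.1
eef_pos: [0.4918, -0.2541, 0.0231]
tool_rot: [0.2, 72.5, 0.1]
ft_force: [-19.5, -0.9, 23.0]
opening: 0.0312
```

Request:
arm_command(series=[{"dp": [0.0,0,0.25],"turn": [0,-0.006,0],"jaw": 2.5},{"dp": [0.03,0,0.25],"turn": [0,-0.005,0],"jaw": 2.5}])

```text
time_s: 29.3
eef_pos: [0.4946, -0.254, 0.0235]
tool_rot: [0.2, 72.1, -0.0]
ft_force: [-3.8, -1.3, -2.1]
opening: 0.031
```

Request:
arm_command(series=[{"dp": [0.04,0,0.25],"turn": [0,-0.005,0],"jaw": 2.5},{"dp": [0.04,0,0.25],"turn": [0,-0.003,0],"jaw": 2.5}])

```text
time_s: 29.5
eef_pos: [0.4988, -0.254, 0.0237]
tool_rot: [0.2, 71.8, -0.1]
ft_force: [-4.3, -1.5, -3.7]
opening: 0.031
```

Request:
arm_command(series=[{"dp": [0.05,0,0.25],"turn": [0,-0.003,0],"jaw": 2.5},{"dp": [0.05,0,0.25],"turn": [0,-0.003,0],"jaw": 2.5}])

```text
time_s: 29.7
eef_pos: [0.5041, -0.254, 0.024]
tool_rot: [0.2, 71.4, -0.0]
ft_force: [-1.1, -2.4, -5.3]
opening: 0.0305
```

Request:
arm_command(series=[{"dp": [0.09,0,0.22],"turn": [0,0.003,0],"jaw": 2.5},{"dp": [0.09,0,0.22],"turn": [0,0.003,0],"jaw": 2.5},{"dp": [0.08,0,0.2],"turn": [0,0.002,0],"jaw": 2.5}])

```text
time_s: 30.0
eef_pos: [0.5116, -0.254, 0.0234]
tool_rot: [0.2, 71.9, -0.0]
ft_force: [-3.3, -1.3, -4.0]
opening: 0.0307
```

Request:
arm_command(series=[{"dp": [0.06,0,0.18],"turn": [0,0,0],"jaw": 2.5},{"dp": [0.06,0,0.18],"turn": [0,0,0],"jaw": 2.5}])

```text
time_s: 30.2
eef_pos: [0.5159, -0.254, 0.0234]
tool_rot: [0.2, 71.9, -0.0]
ft_force: [-12.0, -0.4, -2.5]
opening: 0.031
```

Request:
arm_command(series=[{"dp": [0.05,0,0.16],"turn": [0,0,0],"jaw": 2.5}])

```text
time_s: 30.3
eef_pos: [0.516, -0.2539, 0.0231]
tool_rot: [0.2, 72.1, -0.1]
ft_force: [-24.4, -1.9, 20.0]
opening: 0.031
```

Request:
arm_command(series=[{"dp": [0.02,0,0.12],"turn": [0,0,0],"jaw": 2.5}])

```text
time_s: 30.4
eef_pos: [0.5159, -0.2539, 0.0232]
tool_rot: [0.2, 72.3, -0.2]
ft_force: [-10.6, -2.2, 4.1]
opening: 0.0313
```

Request:
arm_command(series=[{"dp": [0,0,0],"turn": [0,0,0],"jaw": 2.5},{"dp": [0,0,0],"turn": [0,0,0],"jaw": 4.6},{"dp": [0,0,0],"turn": [0,0,0],"jaw": 4.6},{"dp": [-0.5,0,0],"turn": [0,0,0],"jaw": 4.6},{"dp": [-2,0,0],"turn": [0,0,0],"jaw": 4.6}])

```text
time_s: 30.9
eef_pos: [0.5104, -0.2533, 0.0479]
tool_rot: [0.4, 72.1, 0.2]
ft_force: [-0.7, 0.1, -0.1]
opening: 0.0462
```

Request:
arm_command(series=[{"dp": [-4,0,0],"turn": [0,0,0],"jaw": 4.6},{"dp": [-4,0,0],"turn": [0,0,0],"jaw": 4.6},{"dp": [-4,0,0],"turn": [0,0,0],"jaw": 4.6},{"dp": [-4,0,-2],"turn": [0,0,0],"jaw": 4.8},{"dp": [-4,0,-3],"turn": [0,0,0],"jaw": 4.8}])

```text
time_s: 31.4
eef_pos: [0.4019, -0.2526, 0.2302]
tool_rot: [0.2, 71.8, 0.3]
ft_force: [-0.1, -0.9, -0.2]
opening: 0.0482
```

Request:
arm_command(series=[{"dp": [-3,2,-4],"turn": [0,0,0],"jaw": 4.8},{"dp": [-3,2,-4],"turn": [0,0,0],"jaw": 4.8},{"dp": [-1,2,-3],"turn": [0,0,0],"jaw": 4.8}])

```text
time_s: 31.7
eef_pos: [0.2813, -0.1972, 0.2658]
tool_rot: [-1.8, 71.3, -1.5]
ft_force: [-0.6, 0.3, 0.3]
opening: 0.0482
```

```bash
python3 - <<'E'
from tilt import *
st()
im=manip.camera("top"); k=4.2; u0,v0=372,240
a=cv2.resize(im[v0:v0+100,u0:u0+190],None,fx=k,fy=k,interpolation=cv2.INTER_CUBIC)
for y,l in((.08,.1),(0,.16),(-.08,.13)):
    from fit import trayp
    q=proj("top",[trayp(T,x,y+d,.038) for x,d in((-l,-.016),(-l,.016))]); cv2.polylines(a,[((q-[u0,v0]+.5)*k).astype(np.int32)],True,(0,0,255),1)
cv2.imwrite("pics/a5.png",a[:,:798])
cv2.imwrite("pics/a6.png",manip.camera("scene"))
E
```

```text
{'time_s': 31.7, 'joint_positions': [-63.6433, -16.3663, -39.4843, 57.9016, 16.425, -62.5908], 'eef_pos': [0.2813, -0.1972, 0.2658], 'tool_rot': [-1.7917, 71.3398, -1.5455], 'ft_force': [-0.5651, 0.2775, 0.2775], 'opening': 0.0482}
```

View pics/a5.png

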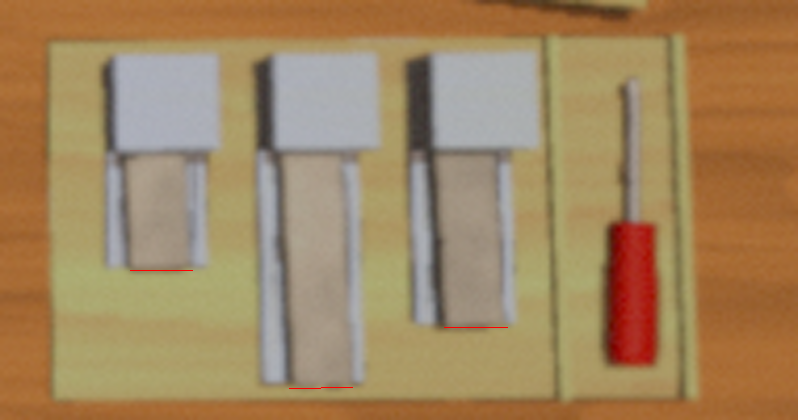

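View pics/a6.png

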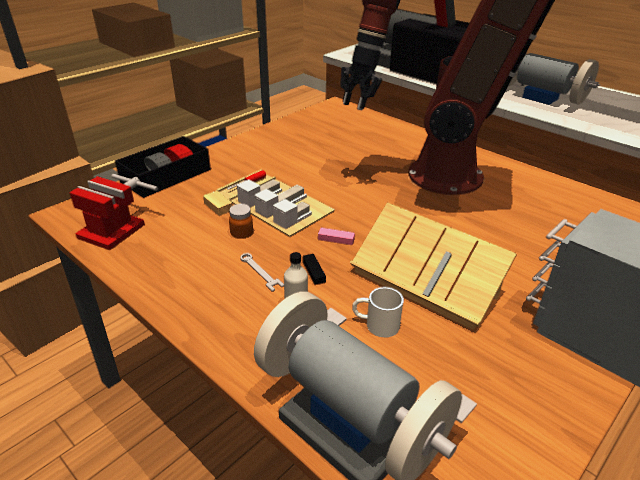

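All three stones are flush with their rows' open ends, at the predicted home lines. The stick and everything else are where they were, and the arm is clear.

Request:
arm_command(series=[{"dp": [0,0,0],"turn": [0,0,0],"jaw": 4.8},{"dp": [0,0,0],"turn": [0,0,0],"jaw": 4.8}])

```text
time_s: 32.0
eef_pos: [0.2804, -0.1962, 0.2657]
tool_rot: [-2.0, 71.3, -1.9]
ft_force: [0.1, -0.8, 0.2]
opening: 0.048
```

```bash
python3 -c "
from h import *
st(); print(manip.job_done())"
```

```text
{'time_s': 32.0, 'joint_positions': [-63.7161, -16.6414, -39.6922, 57.8642, 16.433, -62.4806], 'eef_pos': [0.2804, -0.1962, 0.2657], 'tool_rot': [-1.9579, 71.2836, -1.8788], 'ft_force': [0.1047, -0.7723, 0.229], 'opening': 0.048}
the job is handed in; nothing more can be done
None
```

All three grey stones are stowed: medium, short and long each lie flat in the row of their own length, under the roller and against the stop. I handed the job in at 32 s; it reports no verdict.

- **Stops:** I pushed each stone in by small steps until it stopped advancing while the force rose. All three stopped within about 1.5 mm of the predicted position.
- **Last pictures:** The stones' near ends are flush with the open ends of their rows, give or take about 1–2 mm. The dressing stick, screwdriver and other things appear where they started, and the arm is clear of everything.
- **Push forces:** The forward push at the stops was mostly 12–18 N. It reached about 24 N in one step on the long stone.
- **Spike on the short stone:** As it entered the roller, one reading went to about 37 N back and 48 N up. I eased off, it then moved normally, and the pictures show no damage.
- **Tilt:** The arm could not reach the rack with the tool fully square to the slope. I gripped each stone about 17° off square instead and levelled it on the way to the tray.
- **Unplanned drop:** Coming out of that out-of-reach pose, the tool dropped lower than planned beside the medium stone. It read only about 2 N, and I backed off.

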